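Feed a candle jar along the display lane and shut the catch

ROBOT

A 6-joint arm with a two-finger parallel gripper is mounted at the origin on a cart in front of the work surface, level with it; the furniture and walls round the work are solid. World frame = base frame: x ahead of the robot, y to its left, z up, the work surface at z = 0. Lengths are in m, angles in degrees, forces in N, time in s.
With the tool pointing down it reaches from about 0.375 to 0.9 m from the base axis. Payload 3.1 kg.
Tool frame: the origin (TCP) lies at the very end of the fingers, on their centre line; the grasp point (between the pads) lies 19 mm behind it (bot.hold_point_z is the z of the grasp point in the tool frame, in m); z points along the fingers, y is the direction in which the jaws open and shut (so a half turn about z gives the same grasp; the last joint's range is limited). The gripper opens to 87 mm and grips with 3 to 60 N. Pads are 19 mm wide; open, the fingers measure 117 mm over their backs; the gripper's body (75 mm by 190 mm) begins 51 mm behind the grasp point.
Start: joints at [56.007, 30.224, 82.088, -0, 67.689, -10.227], TCP at [0.252, 0.572, 0.223] pointing down, gripper open.
Joint ranges: [-176.69, 176.69], [-43.24, 126.21], [12.49, 139.97], [-82, 262], [0, 151.66], [-163.58, 163.58]. Speed limits (degrees/s): [159.86, 159.86, 180, 180, 180, 180].

INTERFACE

Orientations are given as a 3x3 rotation matrix whose columns are the frame's x, y, z axes.
In Python, from rig import bot gives the robot as it stands.
- The arm moves only by the tool servo_tool, never from a script. Its argument "increments" is a list of rows, each a list of 3 entries, a list of its own where there are three numbers: the closure, from 0 (fully open) to 1 (shut), then the shift along the tool's x, y, z in mm, then the turn about the tool's z in degrees. In form: [[claw, [x, y, z], turn], ...]. A call has 1 to 5 rows; each row shifts and turns the commanded pose from where the row before left it, along the tool's axes as they then stand; what a row does not reach is not made up. A row lasts 1/8 s, in which the tool goes at most 62.5 mm and 10.7 degrees, less where a joint would pass 70% of its speed; a pose out of reach is approached as far as the arm can. A call with a gripper value outside its range is refused whole. The fingers move at their own pace and stop on an object; the grip force is fixed at half the most. Time passes only in rows, so rows that do not move let the fingers close. It gives the time, the measured TCP pose, the force and the opening at its end, in the units of the state.
- bot.read_state(): the state, without advancing time (a new reading comes with each control period).
- bot.capture(name): name is "scene" or "top"; returns (picture, depth): 480x640x3 uint8, blue, green, red; 480x640 float32, m along the optical axis (not along the pixel's ray), 0 where there is no reading.
- bot.camera_info(name): a dict with "K" (3x3 intrinsics, pixels), "R" (3x3) and "t" (3): a world point X has camera coordinates R X + t. Camera axes: x right, y down, z forward; pixel columns grow to the right and rows downward; lengths in m; the calibration is good to about 2 mm. A picture is of the moment at which its call begins. camera_info takes no time and is no camera call.
- bot.hand_in(): hands the job in, once; it reports no verdict.
Trained networks look in the newest picture that a camera, given by its name, has taken for a name from the list of things; names that differ only in an ending like _2 or _b are one class to them, and where a whole thing is asked for, a point or a joint stands for the part that bears it (a point fixed in the world has none). Each returns a list of dicts, best first, with "p" (0 to 1); they miss things now and then, are a little off and sometimes report something else, mostly with a low value. They report only what shows in the picture. A call takes as long as a camera call. They do not tell look-alikes from the thing itself.
- bot.find_in(camera, thing): "bbox" ([left, top, right, bottom] in pixels, round what is visible of it).
- bot.trace(camera, thing): "region" (480x640 bool, what is visible of it) and "bbox" ([left, top, right, bottom] in pixels, round what is visible of it).
The state is a dict: "time_s": time; "joint_positions": joint angles; "qvel": joint speeds; "tau": joint torques, N m; "position": TCP position; "tcp_rot": TCP orientation; "force": force on the tool from outside, world axes, zero at the start; "moment": the same for the moment, N m; "opening": opening from 0.0 (shut) to 1.0 (fully open).
Only numpy, scipy, OpenCV 4.12 (cv2) and the standard library are available. Lean on these libraries where they do the work, as an engineer would, in place of code of your own. Each camera call takes 0.05 s, during which the arm holds its last target.

TASK

Put the tall lidded candle jar into the wooden display lane: stand it upright at the open end beside the guide wall and let go of it, then push it from behind along the wall, always staying close against the wall, until it is fully home under the hood with the sliding back plate run right back to its stop. Push gently, without ramming it. Then swing the steel catch arm a quarter turn across the lane against its stop, so that the jar is shut in, and leave the other goods as they stand.

Things in the scene. Friction and masses are not known exactly. Their poses are not given: they have to be found in the camera images.
- tall_jar: The candle jar to be loaded: clear glass tumbler with a cream label and a black lid, 73 mm tall; glass 62 mm in diameter up to 62 mm, lid 65 mm in diameter above it; 0.14 to 0.28 kg. Origin at the centre of its underside, z up its axis. It is the tallest of the three round candle jars and the only tall one with a lid.
- open_glass: Bystander: candle in an open glass without lid, 66 mm in diameter, 65 mm tall. Origin at the centre of its underside.
- flat_tin: Bystander: short jar with a black lid, 59 mm in diameter, 41 mm tall. Origin at the centre of its underside.
- bottle: Bystander: small brown glass bottle with a black cap, 48 mm in diameter, 120 mm tall. Origin at the centre of its underside.
- lane: Fixed wooden display lane, 110 x 332 mm; floor and guide wall have a slick white plastic liner (friction about 0.2). Origin on the table under mid lane; y runs along it to the open end, x to the wall. Floor 12 mm thick, x -55 to 55, y -162 to 170 mm. Wall: inner face x = 30, outer 54 mm, top 57 mm above the table. The other side is an open edge. Closed end at y = -150 mm.
- catch_pivot (a point): On the upright axis of the catch arm on top of the wall, at half the arm's height: lane x = 45, y = -61 mm, 75.5 mm above the table. The arm is a straight steel bar 12 mm wide, 18 mm tall (66 to 85 mm above the table), reaching 92 mm from this axis.
- catch_tip (a point): The free end of the catch arm, at half its height, 92 mm from the axis.
- catch (a joint): Angle of the catch arm, rad, about the upright axis, growing anticlockwise seen from above: 0 = along the guide wall towards the open end (open), 1.571 = straight across the lane at its hard stop (shut). The other stop is at -0.35. It starts between -0.35 and 0, stays where it is left, friction about 0.12 N m.
- lane_home (a point): Point on the lane's floor (lane y = -110 mm, x = -1 mm, 12 mm above the table) where the centre of the jar's underside stands when fully home. A wooden hood covers the closed end from lane y = -162 to -108 mm, underside 93 mm and top 101 mm above the table, so nothing can be lowered there from above.
- plate_stop (a point): Where the middle of the back plate's front face is when run right back (lane y = -142 mm). This aluminium plate under the hood, 50 mm wide, 8 mm thick, 15 to 81 mm above the table, starts 0 to 35 mm forward of its hard stop, slides along lane y with about 2.5 N of friction and stays where it is pushed.
Things that resemble listed ones, but are neither listed nor needed, are in the scene too. Of the things like the tall_jar, leave any that is orange; of the rest the larger one is meant.

How it is judged (in metres and radians):
On the way, in this order (a step that is already met when the one before it is completed fails the run):
1. the tall jar stands upright on the lane's floor at the open end beside the wall, let go (y of tall_jar in the frame of lane between 0.04 and 0.16 m and x of tall_jar in the frame of lane between -0.025 and 0.02 m and z of tall_jar in the frame of lane below 0.016 m and angle between tall_jar's own z axis and vertical below 0.1 rad and contact force between the fingers and tall_jar below 0.1 N and linear speed of tall_jar below 0.03 m/s), for 0.2 s.
2. the jar has been pushed home against the back plate at its stop, beside the wall (y of tall_jar in the frame of lane below -0.106 m and x of tall_jar in the frame of lane above -0.008 m and angle between tall_jar's own z axis and vertical below 0.1 rad), for 0.2 s.
At the end, for the whole second after the job is handed in: The tall jar stands upright on the lane's floor within 4 mm of fully home and within about 7 mm of the guide wall, at rest, and the catch arm is within 0.07 rad of its shut stop (all of step 2 and x of tall_jar in the frame of lane below 0.01 m and z of tall_jar in the frame of lane below 0.016 m and linear speed of tall_jar below 0.02 m/s and value of joint catch above 1.5 rad); the robot touches nothing.
It fails at once if the jar left the wall by more than 13 mm on its way along the lane (y of tall_jar in the frame of lane between -0.15 and 0.035 m and x of tall_jar in the frame of lane between -0.09 and -0.014 m and z of tall_jar in the frame of lane below 0.05 m).
It fails at once if the jar was tipped over (angle between tall_jar's own z axis and vertical above 0.5 rad).
It fails at once if the jar was rammed on its way along the lane (over 40 N against the lane) (contact force between tall_jar and lane above 40 N and y of tall_jar in the frame of lane below 0.035 m).
It fails at once if a bystander was moved by more than 20 mm (distance of any of open_glass, flat_tin, bottle from where it was at the start of the episode above 0.02 m).
It also fails if it takes over 72 s, if anything falls off the work surface, if the arm or the gripper's body presses on something with over 40 N, if the wrist force passes 120 N, or if a joint passes its speed limit or range.

## Working session

There is one attempt and no reset: what is moved stays moved. The work goes in short steps, Python scripts to look and compute and a tool call to move; the robot and the scene stay as the last step left them, time stands still between calls to the robot, and variables do not carry over. Pictures are saved under pics/ and viewed, and the job is handed in when it is done.

Besides the shell and the picture viewer there is one more tool, called as name([rows], argument=value, ...), one row to a line, values as JSON. servo_tool: Moves the arm, as the interface text tells. Its arguments: {"type":"object","properties":{"increments":{"type":"array","items":{"type":"array"}}},"required":["increments"]}

```bash
ls; mkdir -p pics; python3 - <<'E'
from rig import bot
import cv2, numpy as np
for c in ["scene","top"]:
    im,d=bot.capture(c); cv2.imwrite(f"pics/{c}0.png",im); np.save(f"pics/{c}0d.npy",d)
    i=bot.camera_info(c); print(c,np.round(i["K"],1).tolist(),np.round(i["R"],3).tolist(),np.round(i["t"],3).tolist())
    for t in ["tall_jar","open_glass","flat_tin","bottle","lane","catch_tip"]:
        print(t,[(round(r["p"],2),np.round(r["bbox"]).tolist()) for r in bot.find_in(c,t)][:5])
s=bot.read_state(); print(s)
E
```

```text
pics
scene [[556.0, 0.0, 319.7], [0.0, 556.0, 240.0], [0.0, 0.0, 1.0]] [[0.932, -0.361, -0.001], [-0.168, -0.431, -0.886], [0.32, 0.827, -0.463]] [-0.436, 0.19, 1.049]
tall_jar [(0.97, [270.0, 179.0, 290.0, 207.0]), (0.78, [262.0, 192.0, 288.0, 231.0]), (0.72, [276.0, 220.0, 298.0, 246.0]), (0.65, [299.0, 238.0, 402.0, 347.0])]
open_glass [(0.76, [229.0, 220.0, 251.0, 252.0]), (0.71, [360.0, 254.0, 381.0, 284.0])]
flat_tin [(0.8, [302.0, 199.0, 324.0, 220.0])]
bottle [(0.58, [368.0, 334.0, 399.0, 401.0])]
lane [(0.59, [294.0, 235.0, 401.0, 347.0])]
catch_tip [(0.68, [361.0, 257.0, 382.0, 279.0])]
top [[499.4, 0.0, 321.7], [0.0, 499.4, 236.4], [0.0, 0.0, 1.0]] [[-0.0, -1.0, 0.006], [-0.999, -0.0, -0.046], [0.046, -0.006, -0.999]] [0.076, 0.472, 1.228]
tall_jar [(0.82, [239.0, 227.0, 261.0, 247.0]), (0.58, [190.0, 221.0, 227.0, 248.0]), (0.56, [142.0, 200.0, 176.0, 224.0]), (0.55, [229.0, 265.0, 258.0, 296.0])]
open_glass []
flat_tin [(0.74, [192.0, 181.0, 219.0, 201.0])]
bottle [(0.73, [472.0, 237.0, 502.0, 257.0])]
lane [(0.6, [296.0, 195.0, 438.0, 251.0])]
catch_tip [(0.63, [356.0, 194.0, 400.0, 209.0]), (0.27, [228.0, 264.0, 257.0, 297.0])]
{'time_s': 0.7, 'joint_positions': array([ 5.60079003e+01,  3.02182788e+01,  8.20876396e+01, -1.10905205e-03,
        6.76920003e+01, -1.02274637e+01]), 'qvel': array([ 0.03976255, -0.12151712, -0.05159708,  0.0458276 , -0.00890054,
       -0.03257697]), 'tau': array([ 6.44224074e-04, -4.39861143e+01, -1.76954287e+01,  6.34165574e-02,
        5.02817833e-02, -1.65106218e-05]), 'position': array([0.25182368, 0.5719862 , 0.22260483]), 'tcp_rot': array([[-9.15211529e-01,  4.02973766e-01,  3.51564728e-05],
       [ 4.02973767e-01,  9.15211529e-01,  2.01060276e-05],
       [-2.40734076e-05,  3.25684045e-05, -9.99999999e-01]]), 'force': array([ 0.20426509, -0.26664781, -0.28490148]), 'moment': array([-0.02865644,  0.04536364,  0.01074055]), 'opening': 0.9970308743055663}
```

View pics/scene0.png

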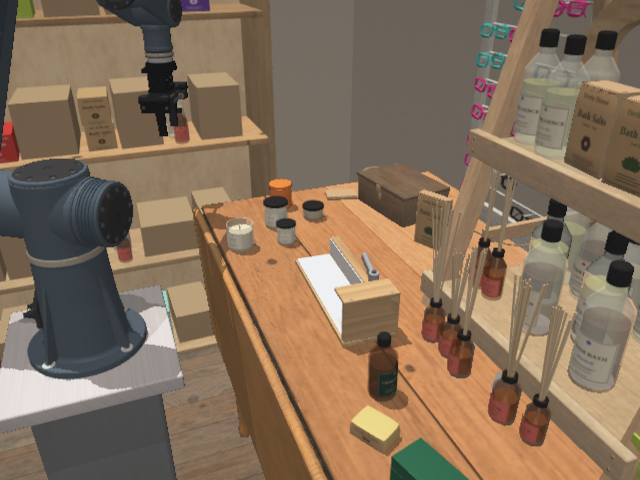

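View pics/top0.png

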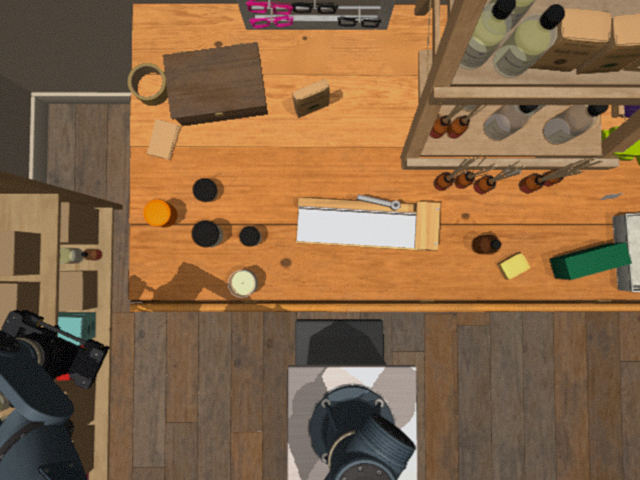

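```bash
python3 - <<'E'
import cv2
a=cv2.imread("pics/scene0.png");b=cv2.imread("pics/top0.png")
cv2.imwrite("pics/sc.png",cv2.resize(a[165:265,215:345],None,fx=6,fy=6,interpolation=3))
cv2.imwrite("pics/tc.png",cv2.resize(b[160:310,130:280],None,fx=4,fy=4,interpolation=3))
cv2.imwrite("pics/lc.png",cv2.resize(b[160:280,280:480],None,fx=4,fy=4,interpolation=3))
cv2.imwrite("pics/lsc.png",cv2.resize(a[225:360,285:415],None,fx=4,fy=4,interpolation=3))
E
```

```text
(no output)
```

View pics/sc.png

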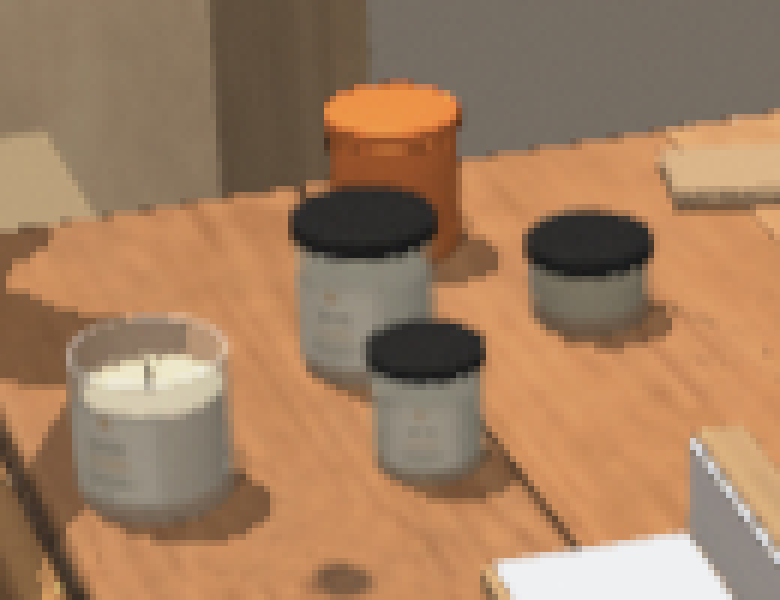

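View pics/tc.png

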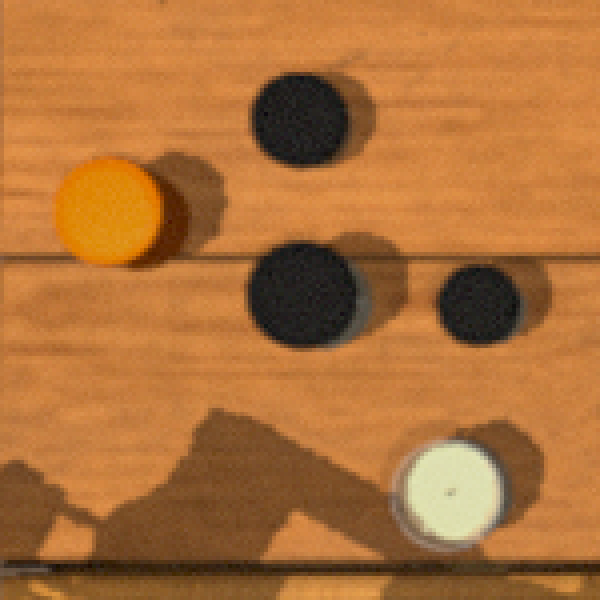

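View pics/lc.png

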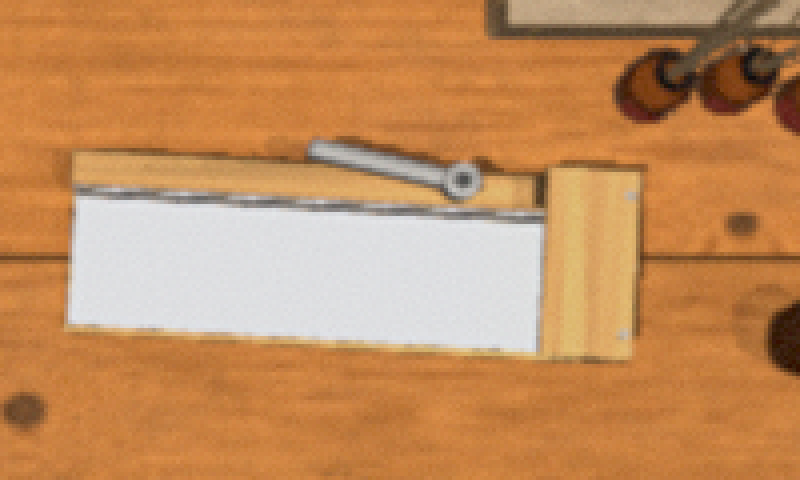

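View pics/lsc.png

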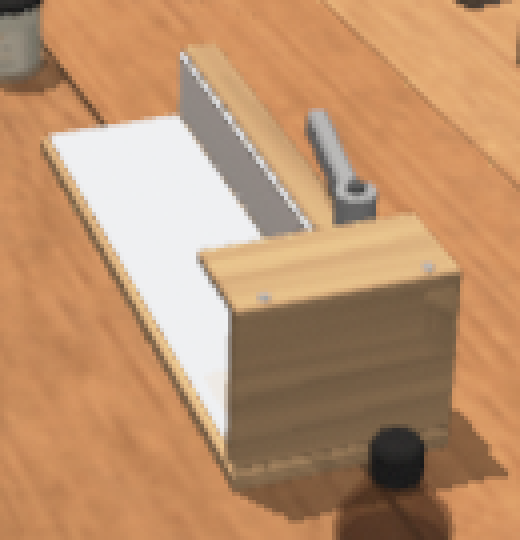

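Candidates for tall_jar:
- Orange lidded jar, scene (281,193) / top (159,212): excluded because of its colour.
- Large black-lid jar, scene (275,212) / top (205,234): **chosen**, because it is the larger of the two that remain.
- Small black-lid jar, scene (287,232) / top (249,236): a smaller look-alike.
- Not candidates: the flat tin at top (205,190) and the open glass at top (243,282).

The crop confirms the choice: the large jar is tall, with a black lid and a cream label.

```bash
cat > h.py <<'E'
import numpy as np, cv2
from rig import bot
def cloud(c,d):
    i=bot.camera_info(c);K=i["K"];v,u=np.mgrid[:480,:640]
    p=np.stack([(u-K[0,2])/K[0,0]*d,(v-K[1,2])/K[1,1]*d,d],-1)
    return (p-i["t"])@i["R"]
def proj(c,X):
    i=bot.camera_info(c);q=np.atleast_2d(X)@i["R"].T+i["t"];q=q@i["K"].T;return q[:,:2]/q[:,2:]
def unproj(c,uv,z):
    i=bot.camera_info(c);r=i["R"].T@np.linalg.solve(i["K"],[uv[0],uv[1],1.]);o=-i["R"].T@i["t"]
    return o+r*(z-o[2])/r[2]
E
python3 - <<'E'
from h import *
from scipy.optimize import least_squares
d=np.load("pics/top0d.npy");P=cloud("top",d);im=cv2.imread("pics/top0.png")
print("table z",np.median(P[240:260,300:400][...,2]),np.median(P[255:300,270:290,2]))
# dark lids & orange
hsv=cv2.cvtColor(im,cv2.COLOR_BGR2HSV)
for n,(x0,y0,x1,y1) in dict(big=(185,215,232,252),small=(235,222,268,252),tin=(188,175,222,205),orange=(138,195,180,230),glass=(222,262,262,302)).items():
    p=P[y0:y1,x0:x1].reshape(-1,3);zz=np.percentile(p[:,2],[50,90,97]);
    m=(im[y0:y1,x0:x1].max(-1)<60).astype(np.uint8)
    if n in('big','small','tin'):
        k,l,s,c=cv2.connectedComponentsWithStats(m);j=1+np.argmax(s[1:,4]);ys,xs=np.nonzero(l==j)
        H=float(np.median(p[(l==j).ravel(),2]))
        print(n,H,unproj("top",c[j]+[x0,y0],H),'diam mm',2*np.sqrt(s[j,4]/np.pi)/499.4*(1.228-H)*1000)
    else:
        print(n,zz,p[p[:,2]>0.04].mean(0),np.ptp(p[p[:,2]>.04],axis=0))
o=lambda x,y:(280+(x-1.5)/4,160+(y-1.5)/4); q=lambda x,y:(285+(x-1.5)/4,225+(y-1.5)/4)
C=[("top",o(72,152),(54,170,57)),("top",o(75,188),(30,170,57)),("top",o(66,330),(-55,170,12)),
("top",o(549,167),(55,-108,101)),("top",o(645,170),(55,-162,101)),("top",o(632,360),(-55,-162,101)),("top",o(463,181),(45,-61,85)),
("scene",q(182,52),(30,170,57)),("scene",q(215,45),(54,170,57)),("scene",q(42,145),(-55,170,12)),("scene",q(415,215),(55,-108,101)),("scene",q(457,270),(55,-162,101)),("scene",q(235,310),(-55,-162,101)),("scene",q(198,255),(-55,-108,101)),("scene",q(356,187),(45,-61,85))]
def W(p,L):
    c,s=np.cos(p[2]),np.sin(p[2]);x,y,z=np.array(L)/1e3;return np.array([p[0]+c*x-s*y,p[1]+s*x+c*y,z])
def f(p,sub):return np.concatenate([proj(c,W(p,L))[0]-uv for c,uv,L in sub])
for sub in(C,C[:7],C[7:]):
    r=least_squares(f,[.5,0,0],args=(sub,),loss='soft_l1');print(r.x,np.degrees(r.x[2]));print(np.round(r.fun.reshape(-1,2),1).tolist())
p=least_squares(f,[.5,0,0],args=(C,),loss='soft_l1').x
t=unproj("top",o(312,150),.085);s=unproj("scene",q(320,112),.085);pv=W(p,(45,-61,85));print("tip",t,s,"pivot",pv,unproj("top",o(463,181),.085))
m=(P[...,2]>.09)&(P[...,2]<.11);m[:, :400]=0;m[:,450:]=0;m[:190]=0;m[255:]=0
h=P[m];print("hood",cv2.minAreaRect(h[:,:2].astype(np.float32)),h.mean(0))
E
```

```text
table z -5.259184192561833e-06 -0.0014780653992878083
big 0.07137729757554984 [0.47724654 0.34981201 0.0713773 ] diam mm 61.12120348062548
small 0.054653578327939115 [0.4715801  0.24851908 0.05465358] diam mm 46.22421732101816
tin 0.0396647904350796 [0.58499779 0.35962994 0.03966479] diam mm 54.63181851820559
orange [0.01799366 0.07316561 0.07494649] [0.52445339 0.45991775 0.08163104] [0.14337034 0.41526914 1.20802743]
glass [0.00160211 0.05066795 0.06423038] [0.35928874 0.2656993  0.06077527] [0.08868477 0.2148326  1.20769795]
[ 0.50247632 -0.03458707 -0.05994979] -3.434870021066098
[[0.7, -1.3], [-0.7, -0.4], [0.2, 0.2], [0.9, -0.7], [0.2, 0.0], [1.1, 0.0], [0.8, -0.3], [-1.3, -1.5], [0.0, -1.2], [-0.8, -2.6], [-0.4, -1.2], [1.2, -0.2], [-0.2, 0.2], [-0.9, -1.7], [-0.5, 1.8]]
[ 0.5017183  -0.03341392 -0.05822439] -3.3360115403018784
[[0.2, -0.9], [-1.2, 0.1], [-0.2, 0.6], [0.3, -0.4], [-0.4, 0.2], [0.6, 0.3], [0.2, -0.0]]
[ 0.50217786 -0.03744105 -0.06292151] -3.605136710469626
[[-0.8, -1.0], [0.6, -0.7], [-0.4, -2.1], [-0.0, -0.3], [1.6, 0.7], [0.0, 1.1], [-0.6, -0.9], [-0.0, 2.5]]
tip [ 0.56118163 -0.00803664  0.085     ] [ 0.56399086 -0.0157394   0.085     ] pivot [ 0.54374073 -0.09817361  0.085     ] [ 0.54301084 -0.09637101  0.085     ]
hood ((0.49411752820014954, -0.16650384664535522), (0.055015239864587784, 0.11032278090715408), 86.37438201904297) [ 0.49388835 -0.16613515  0.09930281]
```

```bash
cat >> h.py <<'E'
def tod(target,yang=None):
    s=bot.read_state();R=s["tcp_rot"];p=s["position"]
    a=np.degrees(np.arctan2(R[1,1],R[0,1]))
    d=R.T@(np.array(target)-p)*1e3
    print("t",round(s["time_s"],2),"tcp",np.round(p,4),"yang",round(a,2),"F",np.round(s["force"],1),"open",round(s["opening"],3),"j",np.round(s["joint_positions"]))
    print("tool delta now mm",np.round(d,1), "turn",None if yang is None else round(a-yang,2))
    if yang is not None:
        y=np.radians(yang);Y=np.array([np.cos(y),np.sin(y),0]);Z=np.array([0,0,-1.]);X=np.cross(Y,Z)
        print("delta in turned axes",np.round(np.array([X,Y,Z])@(np.array(target)-p)*1e3,1))
E
python3 - <<'E'
from h import *
im=cv2.imread("pics/scene0.png");m=(im.max(-1)<75).astype(np.uint8)
big=cv2.resize(im,None,fx=1,fy=1)
k,l,s,c=cv2.connectedComponentsWithStats(m[190:215,260:295]);j=1+np.argmax(s[1:,4]);print(s[j],c[j]+[260,190])
th=np.linspace(0,2*np.pi,40,endpoint=False)
for cx,cy in[(.477,.350)]:
    for c in("scene","top"):
        a=cv2.imread(f"pics/{c}0.png");f=6;u0,v0=(255,180) if c=="scene" else (180,205)
        a=cv2.resize(a[v0:v0+65,u0:u0+65],None,fx=f,fy=f,interpolation=2)
        for z,r in((.073,.0325),(0,.031)):
            q=proj(c,np.stack([cx+r*np.cos(th),cy+r*np.sin(th),0*th+z],1))
            for p in q: cv2.circle(a,tuple(np.int32((p-[u0,v0]+.5)*f)),1,(0,0,255) if z else (0,255,0),-1)
        cv2.imwrite(f"pics/chk_{c}.png",a)
A=cv2.hconcat([cv2.imread("pics/chk_scene.png"),cv2.imread("pics/chk_top.png")]);cv2.imwrite("pics/chk.png",A)
# lane overlay
def W(p,L):
    L=np.array(L,float)/1e3;cc,ss=np.cos(p[2]),np.sin(p[2]);return np.stack([p[0]+cc*L[:,0]-ss*L[:,1],p[1]+ss*L[:,0]+cc*L[:,1],L[:,2]],1)
p=(.502,-.0335,np.radians(-3.4))
segs=[((30,170,57),(30,-108,57)),((54,170,57),(54,-61,57)),((-55,170,12),(-55,-108,12)),((-55,170,12),(30,170,12)),((-55,-108,101),(55,-108,101)),((-55,-162,101),(55,-162,101)),((55,-108,101),(55,-162,101)),((-55,-108,101),(-55,-162,101))]
out=[]
for c,(u0,v0,w,h) in dict(top=(285,185,165,75),scene=(290,230,120,120)).items():
    a=cv2.imread(f"pics/{c}0.png");f=4;a=cv2.resize(a[v0:v0+h,u0:u0+w],None,fx=f,fy=f,interpolation=2)
    for A_,B in segs:
        q=(proj(c,W(p,[A_,B]))-[u0,v0]+.5)*f;cv2.line(a,tuple(map(int,q[0])),tuple(map(int,q[1])),(0,0,255),1)
    cv2.imwrite(f"pics/lane_{c}.png",a)
tod((.477,.350,.16),86.6)
E
```

```text
[  4   6  24  12 230] [275.37826087 201.88695652]
t 0.7 tcp [0.2518 0.572  0.2226] yang 66.24 F [ 0.2 -0.3 -0.3] open 0.997 j [ 56.  30.  82.  -0.  68. -10.]
tool delta now mm [-295.5 -112.4   62.6] turn -20.36
delta in turned axes [-237.9 -208.2   62.6]
```

View pics/chk.png

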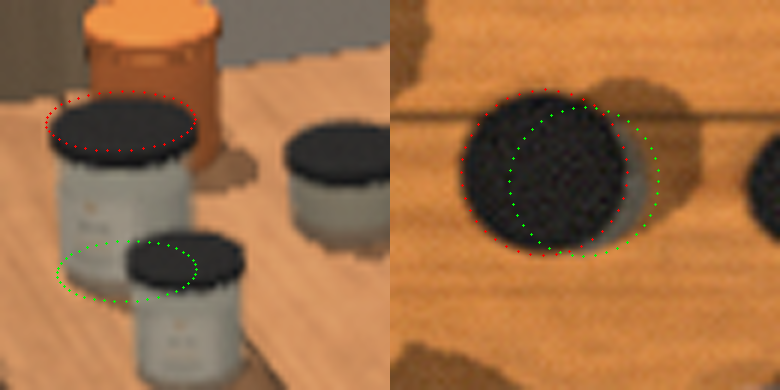

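View pics/lane_top.png

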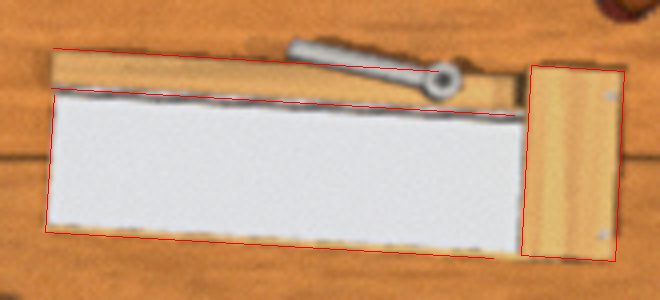

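View pics/lane_scene.png

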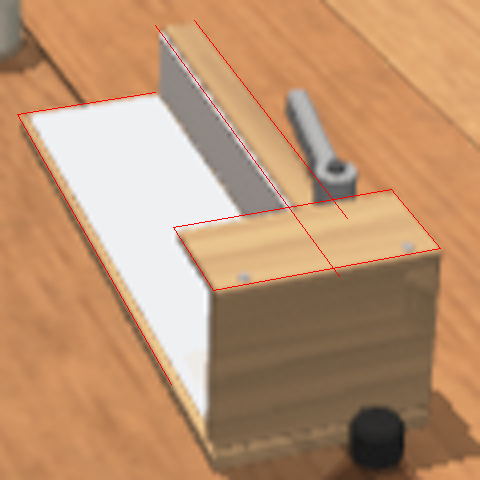

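The overlay matches the big jar at (0.477, 0.350) and the lane. In top the red lid circle sits at about (205,234). In scene everything is shifted by about 1 px, which is calibration. I'm moving above the jar.

servo_tool([
  [0, [0, 0, 0], -10.2],
  [0, [0, 0, 0], -10.2],
  [0, [-40, -35, 10], 0],
  [0, [-40, -35, 10], 0],
  [0, [-40, -35, 10], 0],
])

```text
time_s: 1.32
position: [0.3664, 0.4593, 0.1925]
tcp_rot: [[-0.998, 0.058, 0.001], [0.058, 0.998, 0.001], [-0.001, 0.001, -1.0]]
force: [1.1, 1.1, -0.6]
opening: 1.0
```

servo_tool([
  [0, [-40, -35, 10], 0],
  [0, [-40, -34, 10], 0],
  [0, [-38, -34, 10], 0],
  [0, [0, 0, 0], 0],
])

```text
time_s: 1.82
position: [0.48, 0.3477, 0.1619]
tcp_rot: [[-0.998, 0.064, 0.0], [0.064, 0.998, -0.001], [-0.0, -0.001, -1.0]]
force: [-0.1, 1.4, -0.9]
opening: 1.004
```

```bash
python3 - <<'E'
from h import *
tod((.477,.350,.020),86.6)
a,d=bot.capture("scene");cv2.imwrite("pics/s1.png",cv2.resize(a[100:280,180:400],None,fx=3,fy=3))
E
```

```text
t 1.82 tcp [0.48   0.3477 0.1619] yang 86.33 F [-0.1  1.4 -0.9] open 1.004 j [ 25.  32.  90.  -0.  58. -61.]
tool delta now mm [  3.1   2.2 141.9] turn -0.27
delta in turned axes [  3.1   2.2 141.9]
```

View pics/s1.png

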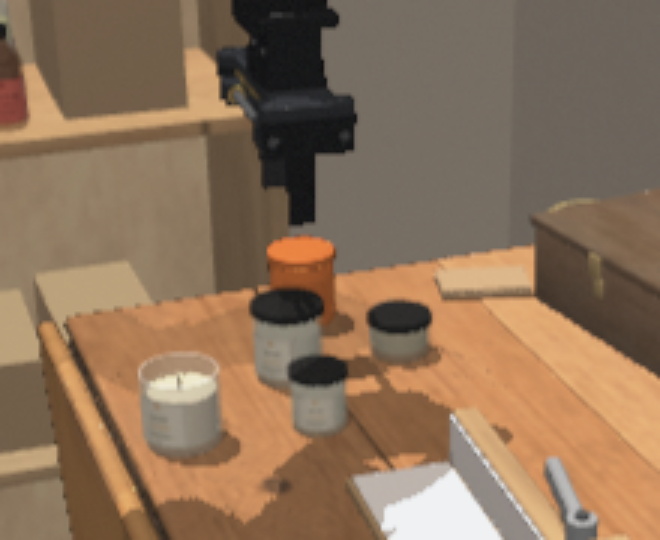

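The gripper is above the jar with clear gaps to its neighbours. I'm descending.

servo_tool([
  [0, [3, 2, 30], 0],
  [0, [0, 0, 32], 0],
  [0, [0, 0, 32], 0],
  [0, [0, 0, 28], 0],
  [0, [0, 0, 18], 0],
])

```text
time_s: 2.5
position: [0.4729, 0.3535, 0.0215]
tcp_rot: [[-0.998, 0.057, -0.001], [0.057, 0.998, -0.0], [0.001, -0.0, -1.0]]
force: [0.6, 0.6, 0.6]
opening: 0.999
```

servo_tool([
  [0, [0, 0, 0], 0],
  [1, [0, 0, 0], 0],
  [1, [0, 0, 0], 0],
  [1, [0, 0, 0], 0],
  [1, [0, 0, 0], 0],
])

```text
time_s: 3.12
position: [0.4748, 0.3524, 0.0234]
tcp_rot: [[-0.998, 0.059, 0.001], [0.059, 0.998, 0.0], [-0.001, 0.0, -1.0]]
force: [-0.2, -0.9, 4.6]
opening: 0.722
```

servo_tool([
  [1, [0, 0, 0], 0],
  [1, [0, 0, 0], 0],
  [1, [0, 0, -10], 0],
  [1, [0, 0, -20], 0],
  [1, [0, 0, -30], 0],
])

```text
time_s: 3.75
position: [0.4731, 0.3521, 0.0821]
tcp_rot: [[-0.998, 0.059, -0.003], [0.059, 0.998, -0.001], [0.003, -0.001, -1.0]]
force: [0.1, 0.6, -2.7]
opening: 0.726
```

servo_tool([
  [1, [0, 0, -40], 0],
  [1, [0, 0, -40], 0],
  [1, [0, 0, 0], 0],
])

```text
time_s: 4.12
position: [0.4763, 0.3538, 0.1658]
tcp_rot: [[-0.998, 0.059, 0.007], [0.059, 0.998, 0.004], [-0.006, 0.004, -1.0]]
force: [-0.2, 0.1, -2.8]
opening: 0.722
```

```bash
python3 - <<'E'
from h import *
tod((.477,.350,.020),86.6)
a,d=bot.capture("scene");cv2.imwrite("pics/s2.png",cv2.resize(a[100:280,180:400],None,fx=3,fy=3))
E
```

```text
t 4.12 tcp [0.4763 0.3538 0.1658] yang 86.64 F [-0.2  0.1 -2.8] open 0.722 j [ 26.  32.  90.   0.  58. -61.]
tool delta now mm [  0.   -4.3 145.7] turn 0.04
delta in turned axes [ -0.9  -3.7 145.8]
```

View pics/s2.png

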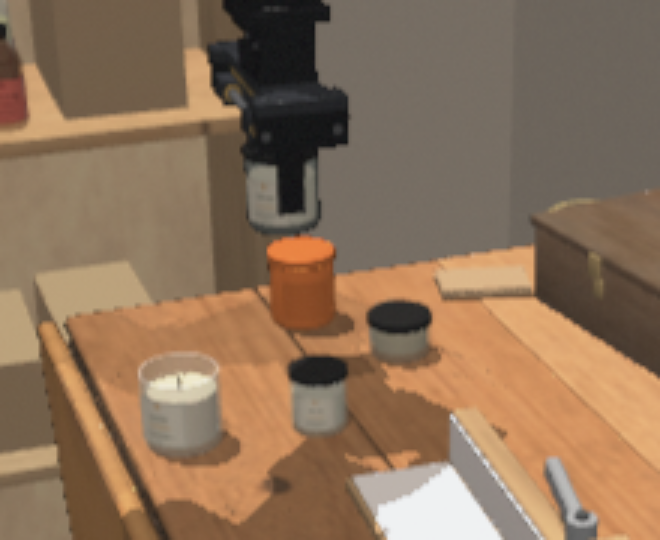

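```bash
python3 - <<'E'
from h import *
p=bot.read_state()["position"]
for dx in(0,.003,.006): print(dx,proj("scene",[p+[dx,-.0,-.002],p+[dx-.0301,-.0116,0.0],p+[dx+.0301,.0116,0],p+[dx,-.045,.0]]))
a,d=bot.capture("scene");cv2.imwrite("pics/s3.png",cv2.resize(a[140:185,250:300],None,fx=12,fy=12,interpolation=0))
b=a[160:178,255:295].astype(int).mean(-1);
for r in range(158,178,3):print(r,a[r,256:294].max(-1))
E
```

```text
0 [[272.08002249 167.38886513]
 [261.89652784 169.63715505]
 [281.92848375 163.73459223]
 [277.31462651 172.49057518]]
0.003 [[273.20833616 167.24068693]
 [263.04807806 169.48530027]
 [283.03585978 163.59074025]
 [278.47045693 172.33475953]]
0.006 [[274.33512454 167.09270905]
 [264.19804917 169.33365373]
 [284.14175786 163.44708025]
 [279.62468175 172.17916034]]
158 [ 97  97  96  95  96  75  92 129 140 140 140 140 140 141 140  95  42  26
  20  22  23  25  21  22  23 124 133 132  91  48 111 118 118 119 118 118
 119 119]
161 [ 98  97  97  97  96  80 121 130 130 133 134 135 135 138 138 114  53  23
  25  26  24  22  24  23  26 119 124 118  90  53 109 118 118 119 119 118
 118 118]
164 [ 97  97  97  96  95  64 123 134 134 135 136 137 139 142 142 118  55  23
  23  23  23  24  24  22  22 117 123 119  97  63 110 119 119 118 119 119
 118 119]
167 [ 97  97  98  96  96  96 127 134 135 124 126 126 131 118 128 139  68  22
  21  24  25  25  23  22  23 115 123 118  98  64 110 118 118 118 119 117
 117 117]
170 [ 97  97  97  96  94  95 112 130 135 131 133 135 136 139 140 142  68  25
  25  20  26  25  23  24  24  92 118 118 113  69 111 119 119 118 119 118
 119 118]
173 [ 97  97  97  97  94  95 100 125 134 126 125 123 124 126 129 134 127 128
 140 137 134 132 133 132 130 126 123 107  86  61 111 118 118 118 118 119
 118 118]
176 [ 99  98  97  98  94  94  77  55  60  63  71  84  92  93  95 105 106 107
 106  96  95  87  86  76  65  61  62  58  89 114 118 118 118 119 119 119
 117 118]
```

View pics/s3.png

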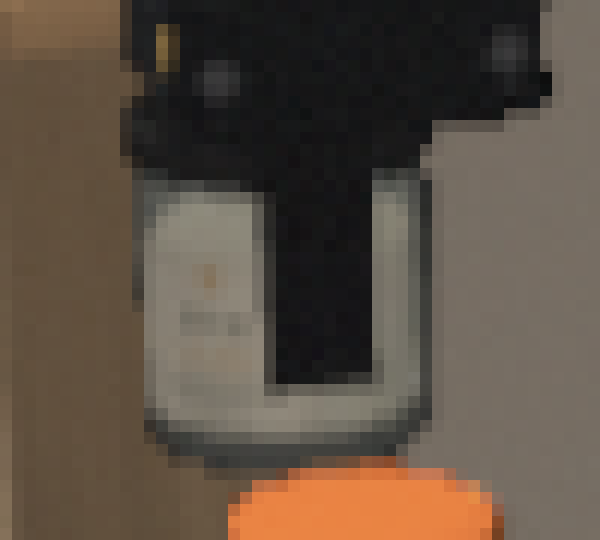

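The jar is held upright with the label visible in the crop, about +3 mm in x from the finger centre. I'm carrying it to the open end.

servo_tool([
  [1, [-6, -40, 0], 0],
  [1, [-8, -54, 0], 0],
  [1, [-8, -56, 0], 0],
  [1, [-8, -54, 0], 0],
  [1, [-7, -45, 0], 0],
])

```text
time_s: 4.85
position: [0.495, 0.0999, 0.1605]
tcp_rot: [[-0.998, 0.06, -0.005], [0.06, 0.998, 0.0], [0.005, -0.0, -1.0]]
force: [1.4, -1.5, -2.1]
opening: 0.728
```

servo_tool([
  [1, [-5, -35, 10], 0],
  [1, [0, 0, 30], 0],
  [1, [0, 0, 30], 0],
  [1, [0, 0, 0], 0],
  [1, [0, 0, 0], 0],
])

```text
time_s: 5.48
position: [0.4993, 0.0667, 0.0922]
tcp_rot: [[-0.998, 0.059, -0.001], [0.059, 0.998, 0.0], [0.001, 0.0, -1.0]]
force: [-0.1, -0.6, -1.7]
opening: 0.721
```

```bash
python3 - <<'E'
from h import *
for k in range(5):
    a,d=bot.capture("scene");print(bot.read_state()["position"])
tod((.5,.0666,.036),86.6)
cv2.imwrite("pics/s4.png",cv2.resize(a[150:370,250:450],None,fx=3,fy=3))
E
```

```text
[0.4998921  0.06673957 0.092851  ]
[0.5001917  0.06672744 0.09322785]
[0.50028812 0.06672925 0.0934233 ]
[0.5002537  0.06669537 0.09348432]
[0.50019486 0.06669224 0.0934653 ]
t 5.72 tcp [0.5002 0.0667 0.0935] yang 86.65 F [-0.   0.4 -2.4] open 0.722 j [ -5.  33. 106.  -0.  41. -92.]
tool delta now mm [ 0.3 -0.1 57.5] turn 0.05
delta in turned axes [ 0.2 -0.1 57.5]
```

View pics/s4.png

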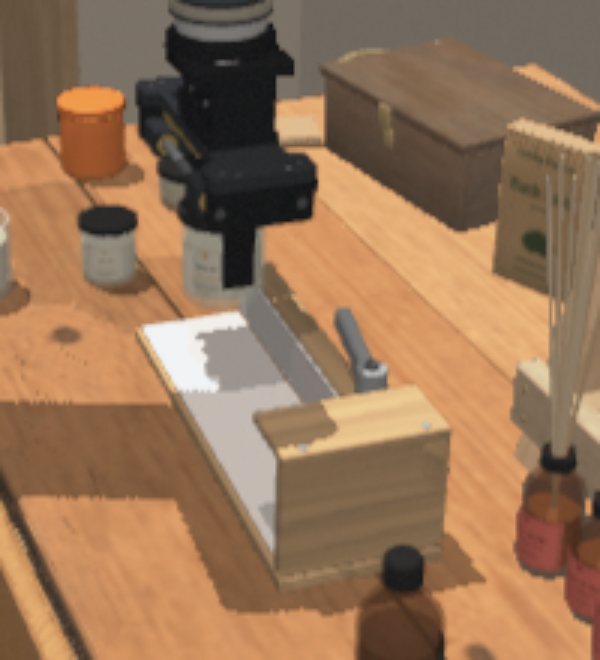

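servo_tool([
  [1, [0, 0, 20], 0],
  [1, [0, 0, 18], 0],
  [1, [0, 0, 12], 0],
  [1, [0, 0, 6], 0],
  [1, [0, 0, 0], 0],
])

```text
time_s: 6.35
position: [0.4996, 0.0666, 0.0365]
tcp_rot: [[-0.998, 0.059, -0.0], [0.059, 0.998, -0.0], [0.0, -0.0, -1.0]]
force: [-0.3, 0.6, -2.2]
opening: 0.722
```

servo_tool([
  [1, [0, 0, 1.5], 0],
  [1, [0, 0, 0], 0],
  [1, [0, 0, 0], 0],
])

```text
time_s: 6.72
position: [0.5001, 0.0665, 0.0355]
tcp_rot: [[-0.998, 0.059, 0.001], [0.059, 0.998, -0.0], [-0.001, -0.0, -1.0]]
force: [-0.1, -1.1, -1.2]
opening: 0.722
```

```bash
python3 - <<'E'
from h import *
a,d=bot.capture("scene");tod((.5,.0666,.036),86.6)
cv2.imwrite("pics/s5.png",cv2.resize(a[150:370,250:450],None,fx=3,fy=3))
E
```

```text
t 6.78 tcp [0.5001 0.0665 0.0355] yang 86.63 F [ 0.4  0.5 -0.3] open 0.723 j [ -5.  39. 107.  -0.  33. -92.]
tool delta now mm [ 0.1  0.1 -0.5] turn 0.03
delta in turned axes [ 0.1  0.1 -0.5]
```

View pics/s5.png

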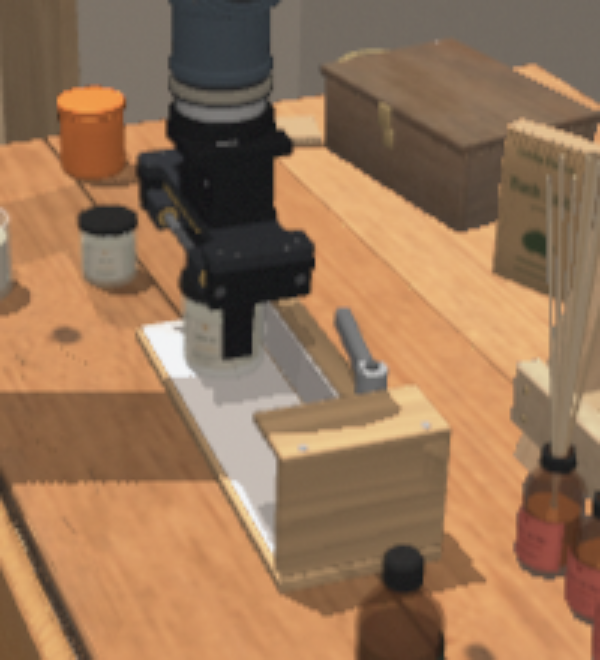

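The weight has come off the wrist, so the jar is standing on the floor. I'm letting go and lifting clear.

servo_tool([
  [0, [0, 0, 0], 0],
  [0, [0, 0, 0], 0],
  [0, [0, 0, 0], 0],
  [0, [0, 0, 0], 0],
  [0, [0, 0, 0], 0],
])

```text
time_s: 7.4
position: [0.4996, 0.0666, 0.0351]
tcp_rot: [[-0.998, 0.059, -0.0], [0.059, 0.998, 0.0], [0.0, 0.0, -1.0]]
force: [1.0, -0.4, -0.0]
opening: 0.997
```

servo_tool([
  [0, [0, 0, -10], 0],
  [0, [0, 0, -30], 0],
  [0, [0, 0, -40], 0],
  [0, [0, 0, -10], 0],
  [0, [0, 0, 0], 0],
])

```text
time_s: 8.02
position: [0.4999, 0.0666, 0.1258]
tcp_rot: [[-0.998, 0.059, 0.002], [0.059, 0.998, -0.0], [-0.002, -0.0, -1.0]]
force: [-0.3, -0.3, -0.7]
opening: 1.005
```

```bash
python3 - <<'E'
from h import *
tod((.5,.16,.125),16.6)
E
```

```text
t 8.03 tcp [0.4999 0.0666 0.1258] yang 86.64 F [-0.3 -0.3 -0.7] open 1.005 j [ -5.  30. 105.  -0.  46. -92.]
tool delta now mm [ 5.3 93.3  0.8] turn 70.04
delta in turned axes [89.5 26.8  0.8]
```

servo_tool([
  [1, [0, 50, 0], 0],
  [1, [5, 55, 0], 0],
  [1, [0, 0, 0], 10],
  [1, [0, 0, 0], 10],
  [1, [0, 0, 0], 10],
])

```text
time_s: 8.65
position: [0.4994, 0.1719, 0.1233]
tcp_rot: [[-0.832, 0.554, -0.004], [0.554, 0.832, -0.0], [0.003, -0.002, -1.0]]
force: [-0.7, -0.6, 0.1]
opening: 0.519
```

servo_tool([
  [1, [0, 0, 0], 10],
  [1, [0, 0, 0], 10],
  [1, [0, 0, 0], 10],
  [1, [0, 0, 0], 10],
  [1, [0, 0, 0], 0],
])

```text
time_s: 9.28
position: [0.4997, 0.1715, 0.1236]
tcp_rot: [[-0.288, 0.958, -0.003], [0.958, 0.288, -0.0], [0.001, -0.003, -1.0]]
force: [-0.5, -0.2, 0.1]
opening: 0.022
```

```bash
cat >> h.py <<'E'
LP=(.502,-.0335,np.radians(-3.4))
def l2w(L):
    x,y,z=np.array(L,float)/1e3;c,s=np.cos(LP[2]),np.sin(LP[2]);return np.array([LP[0]+c*x-s*y,LP[1]+s*x+c*y,z])
def w2l(X):
    c,s=np.cos(LP[2]),np.sin(LP[2]);a,b=X[0]-LP[0],X[1]-LP[1];return np.array([c*a+s*b,-s*a+c*b])*1e3
E
python3 - <<'E'
from h import *
for k in range(2): a,d=bot.capture("top")
tod(l2w((-16,165,48)),16.6)
cv2.imwrite("pics/t6.png",cv2.resize(a[150:300,200:460],None,fx=3,fy=3,interpolation=2))
sc,_=bot.capture("scene");cv2.imwrite("pics/s6.png",cv2.resize(sc[150:370,250:450],None,fx=3,fy=3))
E
```

```text
t 9.38 tcp [0.5001 0.1716 0.1241] yang 16.79 F [ 0.6  0.2 -0.5] open 0.012 j [  7.  31. 101.  -0.  48. -10.]
tool delta now mm [-36.5 -15.3  76.1] turn 0.19
delta in turned axes [-36.6 -15.3  76.1]
```

View pics/t6.png

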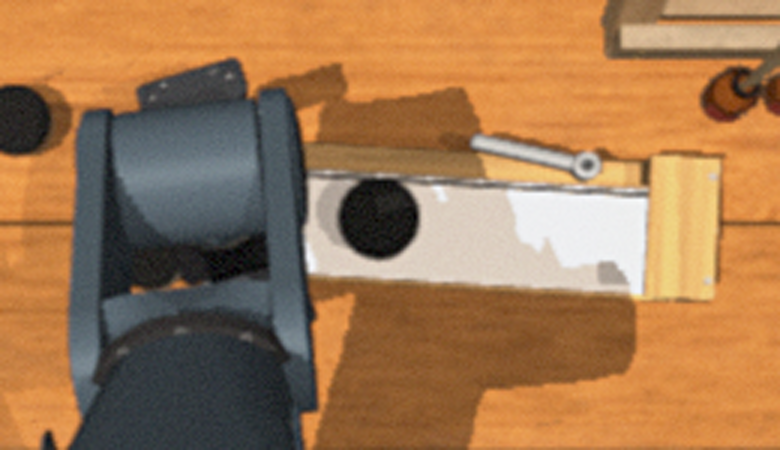

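View pics/s6.png

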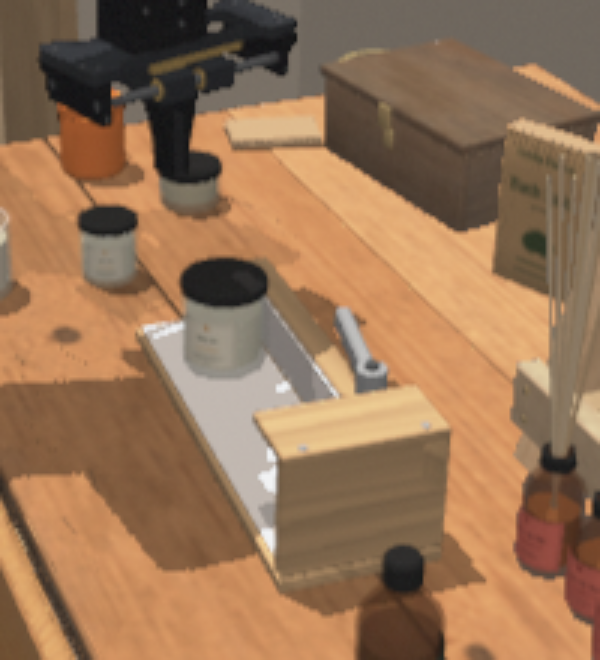

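```bash
cat >> h.py <<'E'
def jar(a,roi=(310,200,430,260),z=.085):
    x0,y0,x1,y1=roi;m=(a[y0:y1,x0:x1].max(-1)<70).astype(np.uint8)
    k,l,s,c=cv2.connectedComponentsWithStats(m);j=1+np.argmax(s[1:,4]);X=unproj("top",c[j]+[x0,y0],z)
    print("jar px",c[j]+[x0,y0],s[j],"world",X.round(4),"lane mm",w2l(X).round(1));return X
E
python3 - <<'E'
from h import *
a,d=bot.capture("top");jar(a)
E
```

```text
jar px [325.74860335 222.16387337] [  3  10  26  26 537] world [0.5024 0.0666 0.085 ] lane mm [ -5.5 100. ]
```

The jar stands at lane (-5.5, 100) mm. In the top view the lid centre is at (326,222). I'm lowering the closed fingers behind it.

servo_tool([
  [1, [-20, -8, 0], 0],
  [1, [-17, -7, 20], 0],
  [1, [0, 0, 30], 0],
  [1, [0, 0, 26], 0],
  [1, [0, 0, 0], 0],
])

```text
time_s: 10.1
position: [0.4955, 0.1317, 0.0475]
tcp_rot: [[-0.287, 0.958, -0.004], [0.958, 0.287, -0.0], [0.001, -0.004, -1.0]]
force: [0.1, -0.4, -0.5]
opening: 0.008
```

servo_tool([
  [1, [-7.5, -2.8, 0], 0],
  [1, [-4.7, -1.7, 0], 0],
  [1, [-4.7, -1.7, 0], 0],
  [1, [-4.7, -1.7, 0], 0],
  [1, [-4.7, -1.7, 0], 0],
])

```text
time_s: 10.72
position: [0.4953, 0.1038, 0.0493]
tcp_rot: [[-0.286, 0.958, 0.0], [0.958, 0.286, 0.0], [0.0, 0.0, -1.0]]
force: [-0.1, 0.9, 2.0]
opening: 0.005
```

servo_tool([
  [1, [-4.7, -1.7, 0], 0],
  [1, [-4.7, -1.7, 0], 0],
  [1, [-4.7, -1.7, 0], 0],
  [1, [-4.7, -1.7, 0], 0],
  [1, [-4.7, -1.7, 0], 0],
])

```text
time_s: 11.35
position: [0.4937, 0.0788, 0.049]
tcp_rot: [[-0.286, 0.958, -0.0], [0.958, 0.286, 0.0], [0.0, -0.0, -1.0]]
force: [-0.6, 1.8, 1.2]
opening: 0.004
```

```bash
cat >> h.py <<'E'
def st():
    s=bot.read_state();R=s["tcp_rot"];print("t",round(s["time_s"],2),"tcp lane",w2l(s["position"]).round(1),"z",round(s["position"][2],4),"yang",round(np.degrees(np.arctan2(R[1,1],R[0,1])),2),"F",s["force"].round(1),"open",round(s["opening"],3))
E
python3 - <<'E'
from h import *
a,d=bot.capture("top");st();jar(a)
cv2.imwrite("pics/t7.png",cv2.resize(a[150:300,200:460],None,fx=3,fy=3,interpolation=2))
sc,_=bot.capture("scene");cv2.imwrite("pics/s7.png",cv2.resize(sc[150:370,250:450],None,fx=3,fy=3))
E
```

```text
t 11.4 tcp lane [-14.9 111.1] z 0.049 yang 16.63 F [-0.5 -0.2 -0.6] open 0.005
jar px [330.59019741 240.42682097] [   0    0   44   60 1469] world [0.4597 0.0554 0.085 ] lane mm [-47.5  86.2]
```

View pics/t7.png

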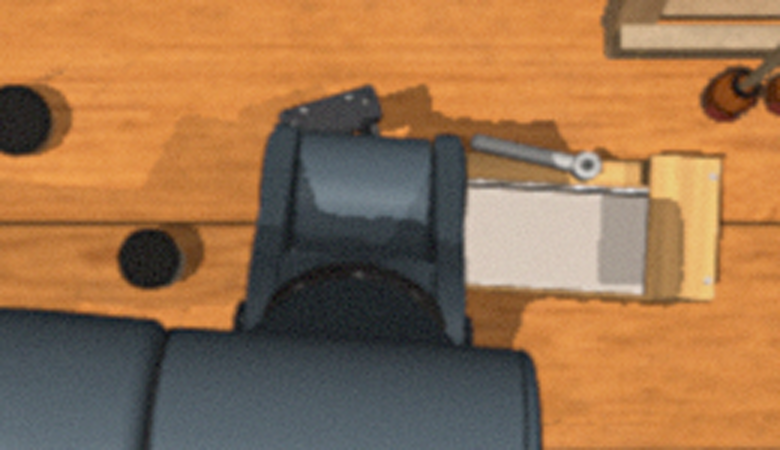

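View pics/s7.png

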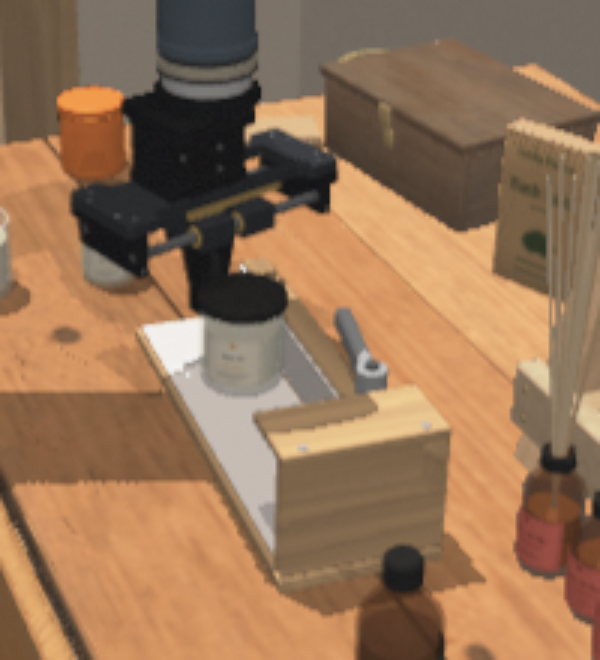

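```bash
cat >> h.py <<'E'
from scipy.optimize import least_squares
def lid(cx,cy,bias=(0,0)):
    # lid silhouette extents given as crop centre in px -> lane xy
    f=lambda L:proj("scene",l2w((L[0],L[1],80)))[0]+bias-[cx,cy]
    return least_squares(f,[0,50]).x
E
python3 - <<'E'
from h import *
print(proj("scene",l2w((-5.5,100,80))))
# lid centres (outline incl. side) s6 crop (224.5,282) s7 (242,298)
c6=np.array([224.5,283])/3+[250,150];c7=np.array([242,300])/3+[250,150]
b=c6-proj("scene",l2w((-5.5,100,80)))[0];print(c6,c7,b,lid(*c7,b))
E
```

```text
[[323.30798071 242.69436799]]
[324.83333333 244.33333333] [330.66666667 250.        ] [1.52535263 1.63896534] [-1.63840267 71.14573867]
```

The jar is upright against the wall at about lane (-1.6, 71). The scene lid centre is at (331,250). I'm continuing the push.

servo_tool([
  [1, [-4.7, -1.7, 0], 0],
  [1, [-4.7, -1.7, 0], 0],
  [1, [-4.7, -1.7, 0], 0],
  [1, [-4.7, -1.7, 0], 0],
  [1, [-4.7, -1.7, 0], 0],
])

```text
time_s: 12.08
position: [0.4924, 0.0537, 0.0491]
tcp_rot: [[-0.286, 0.958, -0.0], [0.958, 0.286, 0.0], [0.0, -0.0, -1.0]]
force: [-1.1, 1.8, 0.5]
opening: 0.009
```

servo_tool([
  [1, [-4.7, -1.7, 0], 0],
  [1, [-4.7, -1.7, 0], 0],
  [1, [-4.7, -1.7, 0], 0],
  [1, [-4.7, -1.7, 0], 0],
  [1, [-4.7, -1.7, 0], 0],
])

```text
time_s: 12.7
position: [0.491, 0.0288, 0.049]
tcp_rot: [[-0.286, 0.958, -0.0], [0.958, 0.286, -0.0], [0.0, -0.0, -1.0]]
force: [-0.0, 1.6, 0.6]
opening: 0.007
```

```bash
python3 - <<'E'
from h import *
st();sc,_=bot.capture("scene");cv2.imwrite("pics/s8.png",cv2.resize(sc[150:370,250:450],None,fx=3,fy=3))
E
```

```text
t 12.7 tcp lane [-14.7  61.6] z 0.049 yang 16.64 F [-0.   1.6  0.6] open 0.007
```

View pics/s8.png

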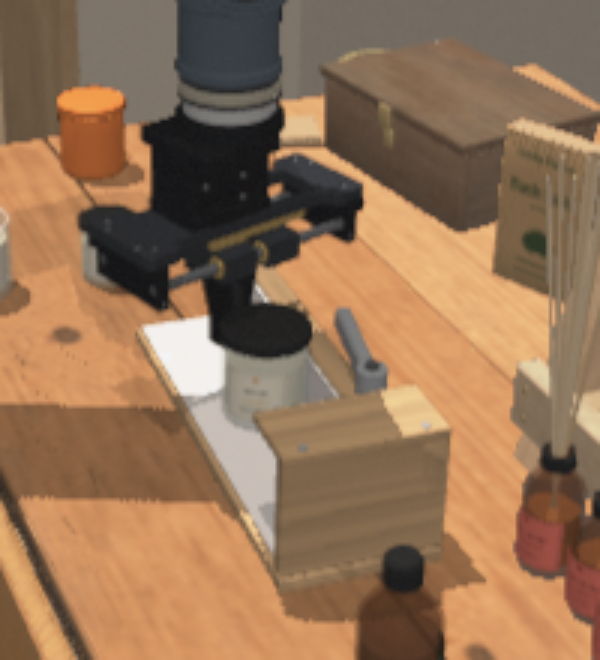

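The jar is upright and against the wall, with its lid at scene (338,261). I'm continuing.

servo_tool([
  [1, [-4.7, -1.7, 0], 0],
  [1, [-4.7, -1.7, 0], 0],
  [1, [-4.7, -1.7, 0], 0],
  [1, [-4.7, -1.7, 0], 0],
  [1, [-4.7, -1.7, 0], 0],
])

```text
time_s: 13.38
position: [0.4896, 0.0038, 0.049]
tcp_rot: [[-0.286, 0.958, -0.0], [0.958, 0.286, -0.0], [0.0, -0.0, -1.0]]
force: [-1.6, 1.2, 1.3]
opening: 0.006
```

servo_tool([
  [1, [-4.7, -1.7, 0], 0],
  [1, [-4.7, -1.7, 0], 0],
  [1, [-4.7, -1.7, 0], 0],
  [1, [-4.7, -1.7, 0], 0],
  [1, [-4.7, -1.7, 0], 0],
])

```text
time_s: 14.0
position: [0.4881, -0.0211, 0.049]
tcp_rot: [[-0.286, 0.958, -0.0], [0.958, 0.286, 0.0], [0.0, -0.0, -1.0]]
force: [-0.3, 2.5, 1.2]
opening: 0.004
```

servo_tool([
  [1, [-4.7, -1.7, 0], 0],
  [1, [-4.7, -1.7, 0], 0],
  [1, [-4.7, -1.7, 0], 0],
  [1, [-4.7, -1.7, 0], 0],
  [1, [-4.7, -1.7, 0], 0],
])

```text
time_s: 14.62
position: [0.4867, -0.046, 0.049]
tcp_rot: [[-0.286, 0.958, -0.0], [0.958, 0.286, 0.0], [0.0, -0.0, -1.0]]
force: [-0.3, 1.8, 0.9]
opening: 0.004
```

```bash
python3 - <<'E'
from h import *
st();sc,_=bot.capture("scene");cv2.imwrite("pics/s9.png",cv2.resize(sc[150:370,250:450],None,fx=3,fy=3))
E
```

```text
t 14.62 tcp lane [-14.5 -13.4] z 0.049 yang 16.63 F [-0.3  1.8  0.9] open 0.004
```

View pics/s9.png

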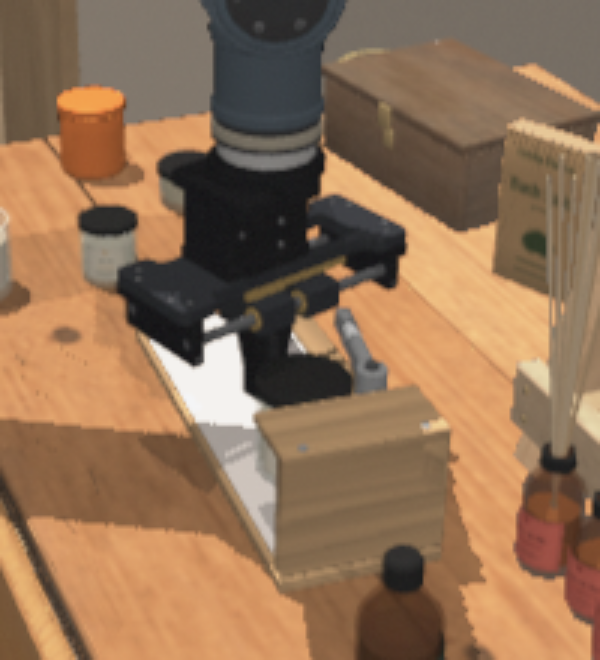

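servo_tool([
  [1, [-3.8, -1.4, 0], 0],
  [1, [-3.8, -1.4, 0], 0],
  [1, [-3.8, -1.4, 0], 0],
  [1, [-3.8, -1.4, 0], 0],
  [1, [-2.8, -1, 0], 0],
])

```text
time_s: 15.3
position: [0.4856, -0.0651, 0.049]
tcp_rot: [[-0.286, 0.958, 0.0], [0.958, 0.286, -0.0], [-0.0, 0.0, -1.0]]
force: [-0.7, 2.5, 1.0]
opening: 0.007
```

servo_tool([
  [1, [-2.8, -1, 0], 0],
  [1, [-2.8, -1, 0], 0],
  [1, [-2.8, -1, 0], 0],
  [1, [-2.8, -1, 0], 0],
  [1, [-2.8, -1, 0], 0],
])

```text
time_s: 15.92
position: [0.4848, -0.0799, 0.049]
tcp_rot: [[-0.286, 0.958, -0.0], [0.958, 0.286, 0.0], [0.0, -0.0, -1.0]]
force: [0.2, 1.5, 0.2]
opening: 0.002
```

```bash
python3 - <<'E'
from h import *
st();sc,_=bot.capture("scene");cv2.imwrite("pics/s10.png",cv2.resize(sc[200:350,280:420],None,fx=4,fy=4))
E
```

```text
t 15.93 tcp lane [-14.4 -47.3] z 0.049 yang 16.63 F [0.2 1.5 0.2] open 0.002
```

View pics/s10.png

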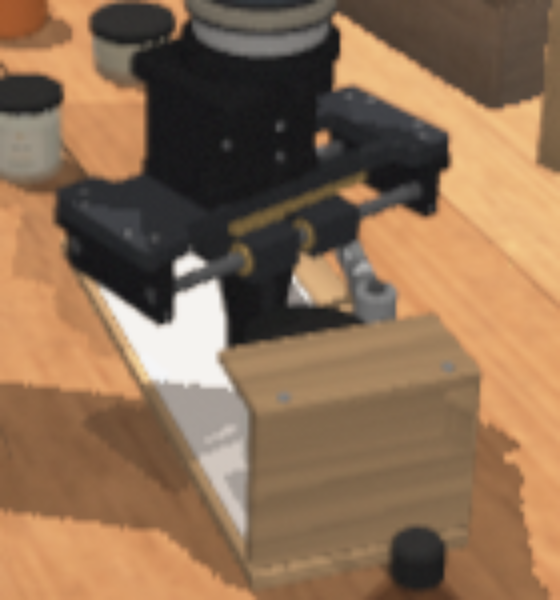

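servo_tool([
  [1, [-1.9, -0.7, 0], 0],
  [1, [-1.9, -0.7, 0], 0],
  [1, [-1.9, -0.7, 0], 0],
  [1, [-1.9, -0.7, 0], 0],
  [1, [-1.9, -0.7, 0], 0],
])

```text
time_s: 16.6
position: [0.4842, -0.0899, 0.049]
tcp_rot: [[-0.286, 0.958, -0.0], [0.958, 0.286, -0.0], [-0.0, -0.0, -1.0]]
force: [-1.5, 1.8, 0.6]
opening: 0.003
```

```bash
python3 -c "
from h import *
st()"
```

```text
t 16.6 tcp lane [-14.4 -57.4] z 0.049 yang 16.64 F [-1.5  1.8  0.6] open 0.003
```

servo_tool([
  [1, [-1.9, -0.7, 0], 0],
  [1, [-1.9, -0.7, 0], 0],
  [1, [-1.9, -0.7, 0], 0],
  [1, [-0.9, -0.4, 0], 0],
  [1, [-0.9, -0.4, 0], 0],
])

```text
time_s: 17.23
position: [0.4835, -0.0977, 0.049]
tcp_rot: [[-0.286, 0.958, -0.0], [0.958, 0.286, 0.0], [0.0, -0.0, -1.0]]
force: [-0.0, 3.6, 1.2]
opening: 0.009
```

```bash
python3 -c "
from h import *
st()"
```

```text
t 17.23 tcp lane [-14.7 -65.1] z 0.049 yang 16.64 F [-0.   3.6  1.2] open 0.009
```

servo_tool([
  [1, [-0.9, -0.4, 0], 0],
  [1, [-0.9, -0.4, 0], 0],
  [1, [-0.9, -0.4, 0], 0],
])

```text
time_s: 17.6
position: [0.4832, -0.1008, 0.049]
tcp_rot: [[-0.286, 0.958, -0.0], [0.958, 0.286, 0.0], [0.0, -0.0, -1.0]]
force: [-0.6, 3.1, 0.9]
opening: 0.001
```

servo_tool([
  [1, [-0.9, -0.4, 0], 0],
  [1, [-0.9, -0.4, 0], 0],
])

```text
time_s: 17.85
position: [0.4829, -0.1028, 0.049]
tcp_rot: [[-0.286, 0.958, -0.0], [0.958, 0.286, 0.0], [0.0, -0.0, -1.0]]
force: [-0.8, 3.6, 1.4]
opening: 0.002
```

```bash
python3 -c "
from h import *
st();sc,_=bot.capture('scene');cv2.imwrite('pics/s11.png',cv2.resize(sc[200:350,280:420],None,fx=4,fy=4))
st()"
```

```text
t 17.85 tcp lane [-14.9 -70.3] z 0.049 yang 16.63 F [-0.8  3.6  1.4] open 0.002
t 17.9 tcp lane [-14.9 -70.4] z 0.049 yang 16.63 F [0.2 3.8 0.7] open 0.005
```

View pics/s11.png

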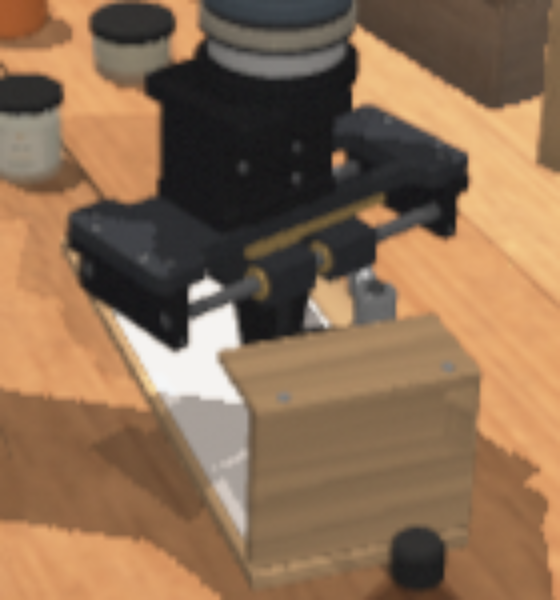

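servo_tool([
  [1, [-0.9, -0.4, 0], 0],
  [1, [-0.9, -0.4, 0], 0],
])

```text
time_s: 18.15
position: [0.4821, -0.1039, 0.049]
tcp_rot: [[-0.286, 0.958, -0.001], [0.958, 0.286, 0.001], [0.002, -0.001, -1.0]]
force: [-0.7, 8.2, 2.7]
opening: 0.003
```

servo_tool([
  [1, [-0.9, -0.4, 0], 0],
  [1, [0, 0, 0], 0],
])

```text
time_s: 18.4
position: [0.4814, -0.104, 0.0489]
tcp_rot: [[-0.286, 0.958, -0.002], [0.958, 0.286, 0.003], [0.003, -0.002, -1.0]]
force: [-0.7, 9.8, 2.3]
opening: 0.007
```

servo_tool([
  [1, [-0.9, -0.4, 0], 0],
  [1, [0, 0, 0], 0],
])

```text
time_s: 18.65
position: [0.4808, -0.1042, 0.0489]
tcp_rot: [[-0.286, 0.958, -0.004], [0.958, 0.286, 0.004], [0.005, -0.002, -1.0]]
force: [-0.9, 10.9, 3.2]
opening: 0.006
```

```bash
python3 -c "
from h import *
st()"
```

```text
t 18.65 tcp lane [-17.  -71.9] z 0.0489 yang 16.6 F [-0.9 10.9  3.2] open 0.006
```

The force rose to 11 N with no further travel, so the plate is on its stop. I'm backing off gently.

servo_tool([
  [1, [3, 1, 0], 0],
  [1, [10, 3.5, 0], 0],
  [1, [25, 9, 0], 0],
  [1, [40, 15, 0], 0],
  [1, [40, 15, 0], 0],
])

```text
time_s: 19.27
position: [0.4918, 0.0194, 0.0493]
tcp_rot: [[-0.285, 0.958, 0.003], [0.958, 0.285, -0.001], [-0.002, 0.002, -1.0]]
force: [0.9, 0.3, -1.0]
opening: 0.007
```

servo_tool([
  [1, [40, 15, -20], 0],
  [1, [0, 0, -40], 0],
  [1, [30, 0, -20], 0],
  [1, [0, 0, 0], 0],
])

```text
time_s: 19.77
position: [0.4858, 0.0914, 0.1307]
tcp_rot: [[-0.289, 0.957, 0.005], [0.957, 0.289, -0.001], [-0.002, 0.004, -1.0]]
force: [0.8, 0.2, 0.0]
opening: 0.006
```

```bash
python3 -c "
from h import *
sc,_=bot.capture('scene');st();a,d=bot.capture('top')
cv2.imwrite('pics/s12.png',cv2.resize(sc[200:350,280:420],None,fx=4,fy=4,interpolation=2))
cv2.imwrite('pics/t12.png',cv2.resize(a[160:280,280:470],None,fx=4,fy=4,interpolation=2))
P=cloud('top',d)
m=(P[...,2]>.065)&(P[...,2]<.093);m[:,:340]=0;m[:,430:]=0;m[:190]=0;m[255:]=0
L=np.array([w2l(x) for x in P[m]]);print(len(L))
q=L[(abs(L[:,0])<35)];print(q.min(0),q.max(0),len(q))
"
```

```text
t 19.82 tcp lane [-23.8 122.9] z 0.1298 yang 16.75 F [ 0.4 -0.2  0.1] open 0.006
607
[ -32.92125116 -109.14463183] [ 34.90923108 -55.61042284] 327
```

View pics/s12.png

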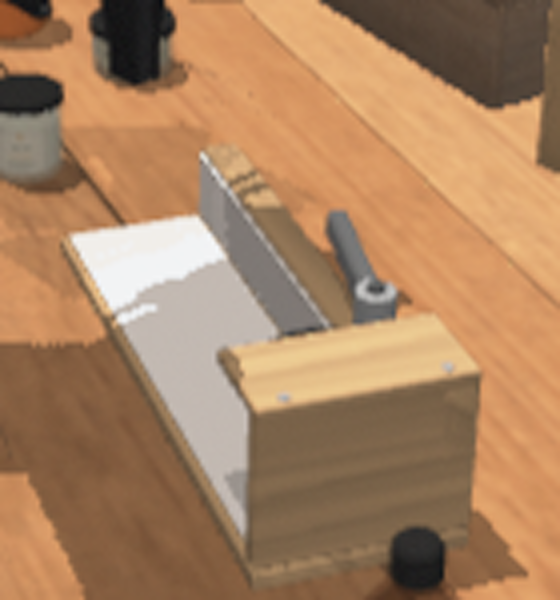

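View pics/t12.png

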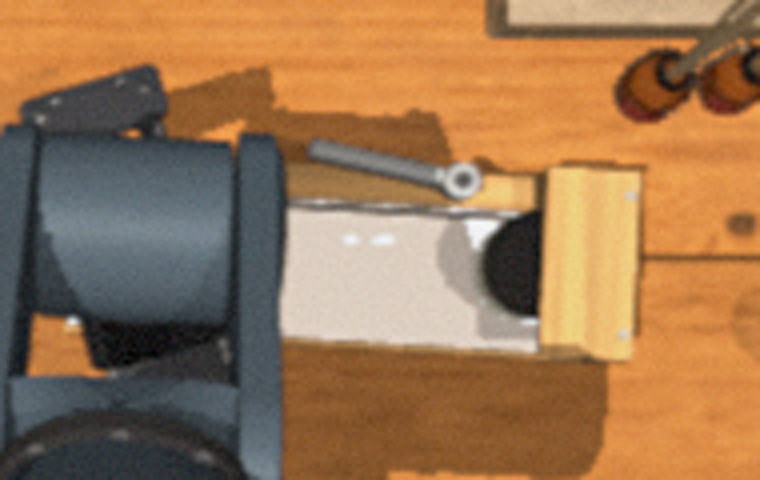

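```bash
python3 - <<'E'
from h import *
a,d=bot.capture("top")
x0,y0,x1,y1=392,205,417,245
g=cv2.cvtColor(a,cv2.COLOR_BGR2GRAY)
m=(g[y0:y1,x0:x1]<80).astype(np.uint8);k,l,s,c=cv2.connectedComponentsWithStats(m);j=1+np.argmax(s[1:,4]);m=(l==j).astype(np.uint8)
print(s[j]);
ct=max(cv2.findContours(m,cv2.RETR_EXTERNAL,cv2.CHAIN_APPROX_NONE)[0],key=len)[:,0]
ct=ct[ct[:,0]+x0<412]
L=np.array([w2l(unproj("top",q+[x0,y0],.085)) for q in ct.astype(float)])
f=lambda p:np.hypot(L[:,0]-p[0],L[:,1]-p[1])-p[2]
r=least_squares(f,[0,-110,32]);print(r.x,abs(r.fun).max())
for R in (32.5,31.5,31): 
    f2=lambda p:np.hypot(L[:,0]-p[0],L[:,1]-p[1])-R
    print(R,least_squares(f2,[0,-110]).x)
# catch
t=unproj("top",(280+312/4,160+150/4),.085);p=unproj("top",(280+463/4,160+181/4),.085);print("tip",w2l(t),"pivot",w2l(p))
E
```

```text
[  9   0  15  34 309]
[  -2.21049629 -104.76913288   29.17195324] 1.6259527534591562
32.5 [  -1.9903459  -108.92331736]
31.5 [  -2.05429165 -107.67641979]
31 [  -2.08696861 -107.05190381]
tip [56.7392491  28.00235766] pivot [ 43.83984348 -61.25121551]
```

The jar is home in the top view: the lid is half under the hood, with its rear edge at (401,226), and the lane fit is about (-2, -109). Next is the catch. Its arm is at about -0.14 rad, with the tip at top px (358,197).

```bash
python3 - <<'E'
from h import *
tod(l2w((88,0,64)))
T=np.radians
# lane->tool map for tool y at 20deg in lane
s=bot.read_state();R=s["tcp_rot"];ya=np.arctan2(R[1,1],R[0,1])+T(3.4);print(np.degrees(ya))
ux=np.array([np.cos(ya+T(90)),np.sin(ya+T(90))]);uy=np.array([np.cos(ya),np.sin(ya)])
pr=np.array([88,0.])
for k,ph in enumerate([-.14]+list(np.linspace(0,1.571,13))):
    h=9.6*abs(np.cos(ph-ya-T(90)))+15*abs(np.cos(ph-ya))
    c=np.array([45,-61])+65*np.array([-np.sin(ph),np.cos(ph)])+(6+h)*np.array([np.cos(ph),np.sin(ph)])
    d=c-pr;pr=c;print(round(ph,2),c.round(1),"tool",round(d@ux,1),round(d@uy,1),round(np.hypot(*d),1))
E
```

```text
t 19.93 tcp [0.485  0.0897 0.1287] yang 16.64 F [-0.7  0.7 -0.3] open 0.006 j [ -3.  29. 106.  -0.  45. -19.]
tool delta now mm [-153.1   63.7   64.8] turn None
20.039989256259854
-0.14 [77.6  0. ] tool 3.6 -9.8 10.4
0.0 [68.4  4. ] tool 6.9 -7.3 10.0
0.13 [59.   6.4] tool 5.5 -7.9 9.6
0.26 [49.2  7.4] tool 4.3 -8.9 9.9
0.39 [39.9  7.2] tool 3.0 -8.8 9.3
0.52 [31.9  6.5] tool 2.0 -7.7 8.0
0.65 [23.8  4.7] tool 1.1 -8.2 8.3
0.79 [15.8  1.7] tool -0.1 -8.6 8.6
0.92 [ 7.9 -2.5] tool -1.3 -8.8 8.9
1.05 [ 0.5 -8. ] tool -2.6 -8.8 9.2
1.18 [ -6.2 -14.7] tool -4.0 -8.6 9.5
1.31 [-12.  -22.5] tool -5.3 -8.1 9.7
1.44 [-16.7 -31.3] tool -6.7 -7.4 10.0
1.57 [-20.  -40.9] tool -7.9 -6.4 10.2
```

servo_tool([
  [1, [-40, 20, 0], 0],
  [1, [-50, 20, 0], 0],
  [1, [-45, 16, 0], 0],
  [1, [-18, 8, 0], 0],
  [1, [0, 0, 20], 0],
])

```text
time_s: 20.55
position: [0.5917, -0.0403, 0.1091]
tcp_rot: [[-0.283, 0.959, 0.003], [0.959, 0.283, -0.001], [-0.002, 0.003, -1.0]]
force: [0.1, 1.2, -0.4]
opening: 0.005
```

```bash
python3 -c "
from h import *
sc,_=bot.capture('scene');st();tod(l2w((88,0,64)))
cv2.imwrite('pics/s13.png',cv2.resize(sc[180:350,280:440],None,fx=4,fy=4,interpolation=2))"
```

```text
t 20.6 tcp lane [86.3 -0.1] z 0.1057 yang 16.51 F [-0.2 -0.5 -1.1] open 0.002
t 20.6 tcp [ 0.5882 -0.0387  0.1057] yang 16.51 F [-0.2 -0.5 -1.1] open 0.002 j [-15.  36.  93.   0.  51. -31.]
tool delta now mm [-0.6  1.8 41.7] turn None
```

View pics/s13.png

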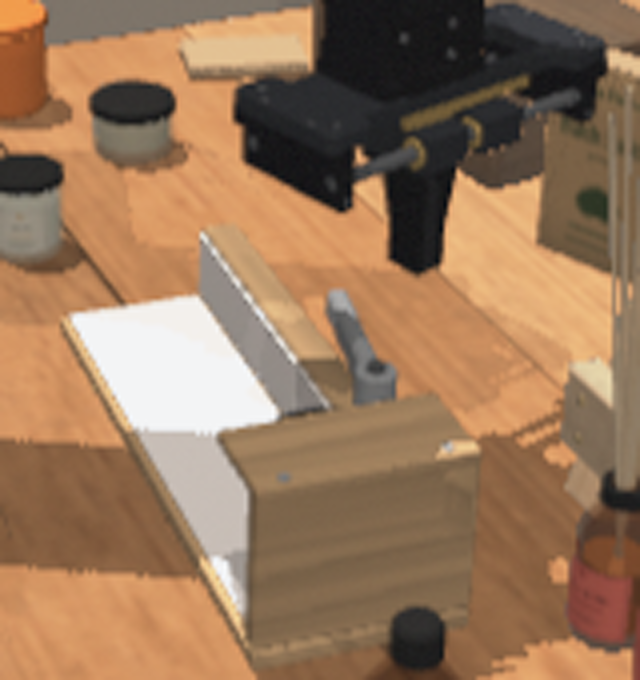

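The finger is on the outer side of the catch arm. I'm lowering it and sweeping.

servo_tool([
  [1, [0, 1, 20], 0],
  [1, [0, 0, 20], 0],
  [1, [0, 0, 0], 0],
  [1, [3.6, -9.8, 0], 0],
  [1, [6.9, -7.3, 0], 0],
])

```text
time_s: 21.22
position: [0.5716, -0.0329, 0.07]
tcp_rot: [[-0.286, 0.958, 0.003], [0.958, 0.286, -0.001], [-0.002, 0.002, -1.0]]
force: [2.0, -1.6, 0.4]
opening: 0.004
```

servo_tool([
  [1, [5.5, -7.9, 0], 0],
  [1, [4.3, -8.9, 0], 0],
  [1, [3, -8.8, 0], 0],
  [1, [2, -7.7, 0], 0],
  [1, [1.1, -8.2, 0], 0],
])

```text
time_s: 21.85
position: [0.5273, -0.0294, 0.0692]
tcp_rot: [[-0.286, 0.958, 0.002], [0.958, 0.286, -0.0], [-0.001, 0.001, -1.0]]
force: [2.9, -1.1, -1.1]
opening: 0.007
```

```bash
python3 -c "
from h import *
sc,_=bot.capture('scene');st()
cv2.imwrite('pics/s14.png',cv2.resize(sc[180:350,280:440],None,fx=4,fy=4,interpolation=2))"
```

```text
t 21.9 tcp lane [23.2  5.7] z 0.069 yang 16.63 F [ 1.5 -0.7  0.6] open 0.007
```

View pics/s14.png

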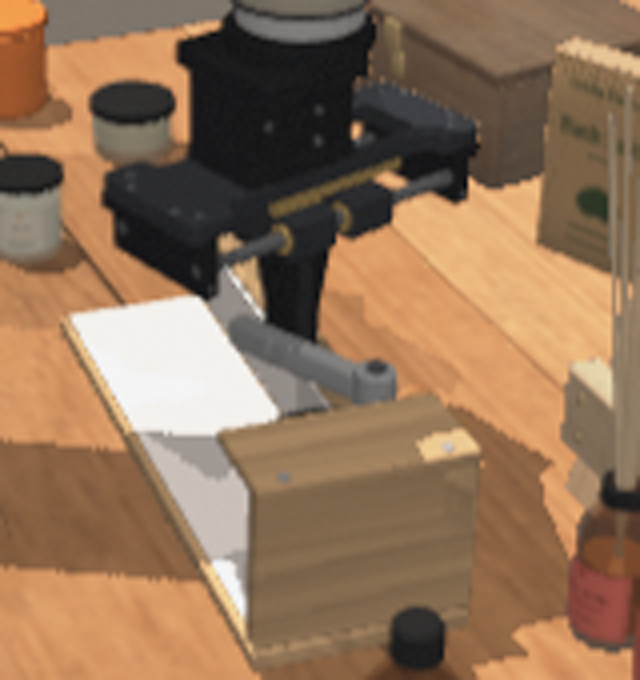

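The arm is swinging over the lane as intended. I'm continuing.

servo_tool([
  [1, [0, -8.6, 0], 0],
  [1, [-1.3, -8.8, 0], 0],
  [1, [-2.6, -8.8, 0], 0],
  [1, [-4, -8.6, 0], 0],
  [1, [-5.3, -8.1, 0], 0],
])

```text
time_s: 22.52
position: [0.4889, -0.0543, 0.069]
tcp_rot: [[-0.286, 0.958, -0.001], [0.958, 0.286, 0.001], [0.001, -0.001, -1.0]]
force: [2.4, 2.1, -0.8]
opening: 0.004
```

servo_tool([
  [1, [-4, -4.4, 0], 0],
  [1, [-2.7, -3, 0], 0],
  [1, [-2.5, -2, 0], 0],
])

```text
time_s: 22.9
position: [0.483, -0.0657, 0.069]
tcp_rot: [[-0.286, 0.958, -0.001], [0.958, 0.286, 0.0], [0.0, -0.001, -1.0]]
force: [2.3, 2.4, -0.9]
opening: 0.005
```

```bash
python3 -c "
from h import *
sc,_=bot.capture('scene');st()
cv2.imwrite('pics/s15.png',cv2.resize(sc[180:350,280:440],None,fx=4,fy=4,interpolation=2))"
```

```text
t 22.95 tcp lane [-17.1 -33.5] z 0.069 yang 16.62 F [1.3 0.6 0.1] open 0.004
```

View pics/s15.png

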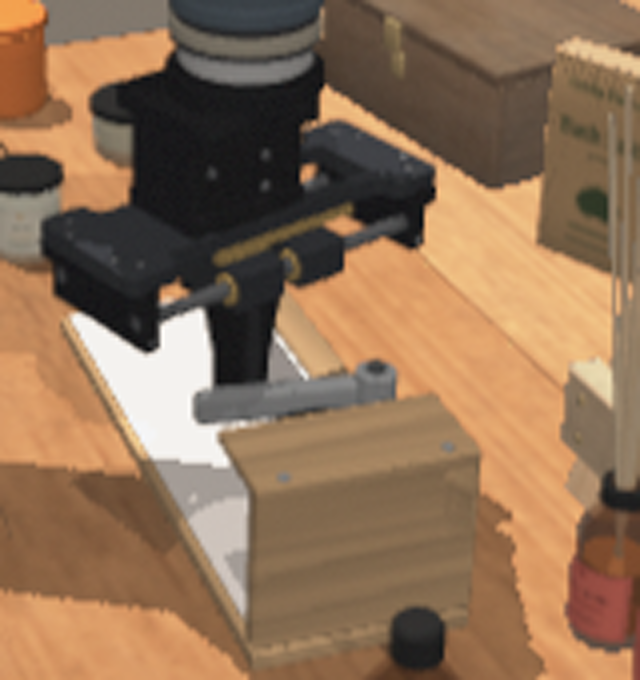

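servo_tool([
  [1, [-1.9, -0.7, 0], 0],
  [1, [-1.9, -0.7, 0], 0],
])

```text
time_s: 23.2
position: [0.4822, -0.0693, 0.0689]
tcp_rot: [[-0.286, 0.958, -0.002], [0.958, 0.286, 0.001], [0.001, -0.002, -1.0]]
force: [-0.6, 2.4, 0.4]
opening: 0.004
```

servo_tool([
  [1, [-1.9, -0.7, 0], 0],
  [1, [-1.9, -0.7, 0], 0],
])

```text
time_s: 23.45
position: [0.4817, -0.0733, 0.0688]
tcp_rot: [[-0.286, 0.958, -0.002], [0.958, 0.286, 0.001], [0.002, -0.002, -1.0]]
force: [-1.6, 2.6, -0.4]
opening: 0.004
```

servo_tool([
  [1, [-1.4, -0.5, 0], 0],
  [1, [0, 0, 0], 0],
])

```text
time_s: 23.7
position: [0.4818, -0.0746, 0.0688]
tcp_rot: [[-0.286, 0.958, -0.002], [0.958, 0.286, 0.001], [0.002, -0.002, -1.0]]
force: [-1.5, 4.3, 0.4]
opening: 0.006
```

```bash
python3 -c "
from h import *
st()"
```

```text
t 23.7 tcp lane [-17.8 -42.2] z 0.0688 yang 16.61 F [-1.5  4.3  0.4] open 0.006
```

servo_tool([
  [1, [-0.9, -0.4, 0], 0],
  [1, [0, 0, 0], 0],
])

```text
time_s: 23.95
position: [0.4817, -0.0748, 0.0688]
tcp_rot: [[-0.285, 0.958, -0.002], [0.958, 0.285, 0.002], [0.003, -0.001, -1.0]]
force: [-1.2, 7.7, 0.4]
opening: 0.004
```

servo_tool([
  [1, [-0.9, -0.4, 0], 0],
  [1, [0, 0, 0], 0],
])

```text
time_s: 24.2
position: [0.4816, -0.075, 0.0689]
tcp_rot: [[-0.285, 0.959, -0.002], [0.959, 0.285, 0.004], [0.004, -0.001, -1.0]]
force: [0.6, 10.8, 1.2]
opening: 0.007
```

servo_tool([
  [1, [-0.9, -0.4, 0], 0],
  [1, [0, 0, 0], 0],
])

```text
time_s: 24.45
position: [0.4816, -0.0751, 0.0688]
tcp_rot: [[-0.284, 0.959, -0.002], [0.959, 0.284, 0.005], [0.005, -0.0, -1.0]]
force: [1.9, 14.1, 1.2]
opening: 0.003
```

```bash
python3 -c "
from h import *
sc,_=bot.capture('scene');st()
cv2.imwrite('pics/s16.png',cv2.resize(sc[180:350,280:440],None,fx=4,fy=4,interpolation=2))"
```

```text
t 24.5 tcp lane [-17.9 -42.7] z 0.0689 yang 16.5 F [ 1.2 12.8  1. ] open 0.004
```

View pics/s16.png

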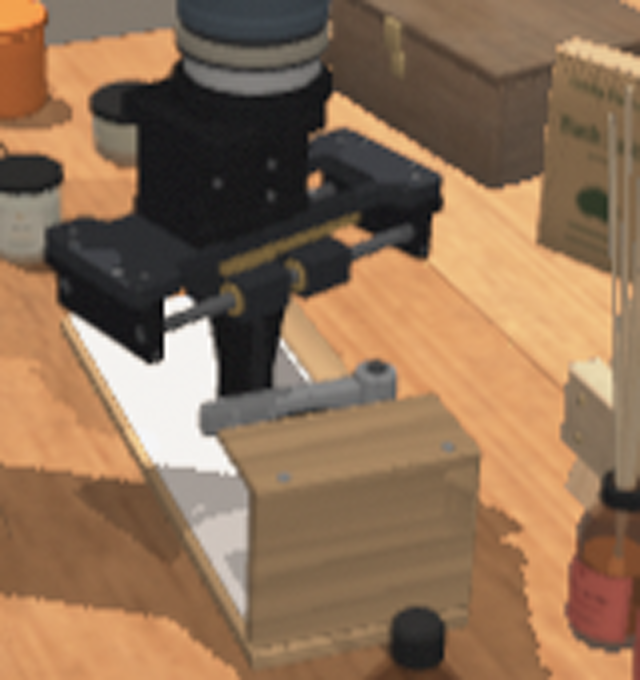

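Force rose to 13 N with no further motion, so the catch is on its stop. The arm is parallel to the hood's edge in the picture. I'm retreating and checking.

servo_tool([
  [1, [4, 1.5, 0], 0],
  [1, [15, 5, 0], 0],
  [1, [35, 12, 0], 0],
  [1, [40, 15, -20], 0],
  [1, [40, 15, -40], 0],
])

```text
time_s: 25.12
position: [0.4904, 0.0654, 0.1287]
tcp_rot: [[-0.286, 0.958, -0.002], [0.958, 0.286, -0.0], [0.0, -0.002, -1.0]]
force: [0.7, 0.1, -0.3]
opening: 0.003
```

servo_tool([
  [1, [45, 10, -20], 0],
  [1, [40, 0, 0], 0],
  [1, [0, 0, 0], 0],
  [1, [0, 0, 0], 0],
])

```text
time_s: 25.62
position: [0.4763, 0.1484, 0.1491]
tcp_rot: [[-0.287, 0.958, 0.001], [0.958, 0.287, -0.001], [-0.001, 0.001, -1.0]]
force: [1.2, -0.1, -0.4]
opening: 0.003
```

```bash
python3 - <<'E'
from h import *
sc,_=bot.capture('scene');st();a,d=bot.capture('top')
cv2.imwrite('pics/s17.png',sc)
cv2.imwrite('pics/t17.png',cv2.resize(a[160:280,280:470],None,fx=4,fy=4,interpolation=2))
a0=cv2.imread("pics/top0.png")
P=cloud('top',d);m=(P[...,2]>.072)&(P[...,2]<.095);m[:,:340]=0;m[:,:385]=0;m[:,430:]=0;m[:190]=0;m[255:]=0
g=a.astype(int);grey=(abs(g[...,0]-g[...,2])<25)&(g.max(-1)>80)
L=np.array([w2l(x) for x in P[m&grey]]);L=L[L[:,0]<36];print(len(L),cv2.fitLine(L.astype(np.float32),cv2.DIST_HUBER,0,.01,.01).ravel(),L.min(0),L.max(0))
E
```

```text
t 25.68 tcp lane [-36.3 179.5] z 0.149 yang 16.62 F [ 0.9 -0.2 -0.3] open 0.005
206 [ 9.9998188e-01  6.0232566e-03 -6.4151940e+00 -5.8982677e+01] [ -47.00724994 -106.96246372] [ 35.67394236 -53.12299168]
```

View pics/s17.png

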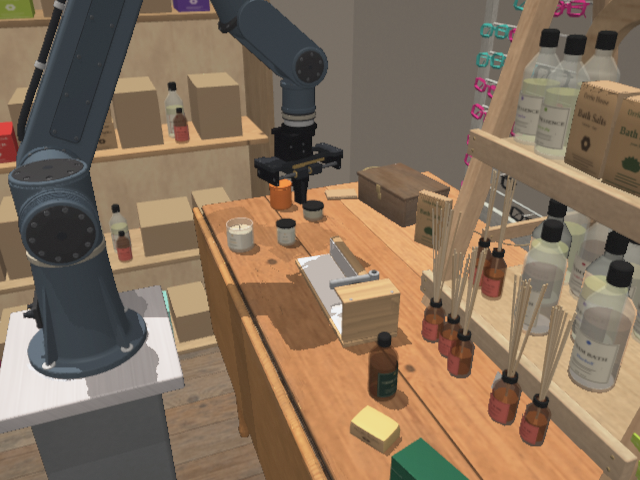

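View pics/t17.png

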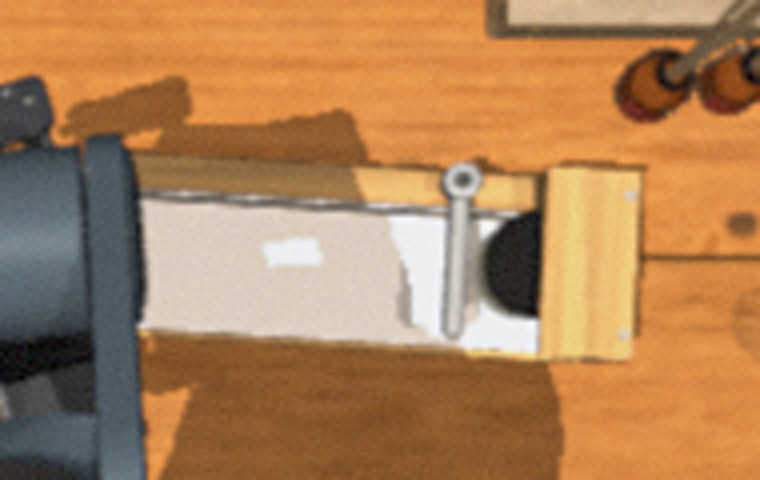

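The catch lies straight across, with its tip at top px (393,243) and its direction within about 0.01 rad of lane x. The jar is still home and the bystanders have not moved. I'm handing in.

```bash
python3 -c "
from rig import bot
print(bot.hand_in())"
```

```text
the job is handed in; nothing more can be done
None
```

The tall lidded jar is home in the lane with the catch shut across it. I handed the job in at about 26 s of the 72 s allowed; no verdict came back.

**What I did**
- **Placing:** I chose the larger black-lidded jar and stood it on the lane floor at about lane (-5.5, 100) mm. I let go there, lifted clear and checked its position.
- **Pushing:** I pushed it along the wall with the closed fingers, turned about 20° so that the push also held it against the wall. The wrist force stayed within about 4 N until the back plate reached its stop, where it rose to about 11 N and the jar stopped moving.
- **Catch:** I swung the arm against its stop. The force there rose to about 14 N with no further motion.

**Last checks**
- **Jar position:** the fit to the half of the lid that shows put the jar at about lane (-2, -109) mm. That fit is loose: it gives -105 to -109 mm along the lane depending on the lid radius assumed, which reaches past the -106 mm limit. The hard stop felt while pushing supports fully home.
- **Catch angle:** the arm lies within about 0.01 rad of straight across the lane.
- **Bystanders and robot:** by eye the open glass, tin and bottle stand where they started, though I did not measure them again. The robot is clear of everything.
- **Disagreement:** the scene camera read about 1 to 1.5 px off the top camera, which I took as calibration error. I relied on the top camera.

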